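# Close the bench rack's end stop and load it with bottles and dishes

### The job

Get the bench rack ready for the day's run. Slide the end stop along the rail towards the bays, pressing the spring button flush so that the sleeve passes over it, until the button pops up through the hole in the sleeve and locks it, stand the small white reagent bottles upright in a neat row in the bays, one centred in each bay, and stack the petri dishes in one squarely aligned pile centred on the round pad. Leave the beaker, the lamp and the brown bottle alone.

Things in the scene. Friction and masses are not known exactly. Their poses are not given: they have to be found in the camera images.
- rack: fixed bench rack. Origin on the worktop; x from the bay side to the rail side (away from the robot at yaw 0), y along the rail, z up. Deck x -55..80, y -190..185 mm, its top at z 12 mm. Bay row at x -20 mm, ribs 5 mm high between, pitch 56 mm; end panel 52 mm high at y -187 mm. Steel rail 24 x 24 mm along y at x 60 mm, end caps at y -193 and 208 mm, 4 mm above its top
- end_stop: loose black end stop: a square sleeve (x 34 mm, y 50 mm long, 1 mm clearance) riding on the rail, with a fence plate over the deck in -x, 10 mm above the deck. Origin: centre of the 13 mm square hole through its 5 mm thick roof, at rail-top height; axes as the rack's. Starts 45 to 85 mm on the +y side of the button and must go in -y; home when its origin is at point button_axis
- stop_grip (a point): on the end stop, 20 mm above its origin, midway between two upright ears, one at each end of the sleeve, flush with its ends (y -25 and +25 mm), 6 mm thick, 20 mm wide, rising from the roof to 38 mm above the rail top. Grip over both ears, lengthwise (50 mm). A fingertip on the leading (-y) ear can reach down to the rail top right before the mouth and press the button there
- stop_mouth (a point): middle of the leading (-y) mouth of the sleeve, 25 mm from the end stop's origin, at rail-top height. The mouth is flared: it passes over the button once that stands less than about 2.5 mm out of the rail, with a fingertip or the sleeve itself keeping it down; the side of an unpressed button stops it
- button (a joint): spring button in the top of the rail, brass, 9 mm diameter: 0 = fully out (8 mm above the rail top, so 3 mm above the end stop's roof when through the hole), 0.008 m = pressed flush with the rail top; about 2 N to start, 6 N to be flush
- button_axis (a point): the button's axis at the rail's top surface, fixed to the rack, axes as the rack's (x 60, y 55, z 60 mm in the rack's frame)
- pad (a point): centre of the top of the round grey dish pad on the deck, 64 mm diameter, top 16 mm above the worktop (x -20, y 135 mm in the rack's frame); the end stop's fence is over it until the stop is slid home
- bay_1 (a point): centre of the floor of bay 1 of the row, on the deck, 12 mm above the worktop (x -20, y -149 mm in the rack's frame); bay 1 is next to the fixed end panel, bay 4 next to the end stop's place; 52 mm between ribs
- bay_2 (a point): centre of the floor of bay 2 of the row, on the deck, 12 mm above the worktop (x -20, y -93 mm in the rack's frame); bay 1 is next to the fixed end panel, bay 4 next to the end stop's place; 52 mm between ribs
- bay_3 (a point): centre of the floor of bay 3 of the row, on the deck, 12 mm above the worktop (x -20, y -37 mm in the rack's frame); bay 1 is next to the fixed end panel, bay 4 next to the end stop's place; 52 mm between ribs
- bay_4 (a point): centre of the floor of bay 4 of the row, on the deck, 12 mm above the worktop (x -20, y 19 mm in the rack's frame); bay 1 is next to the fixed end panel, bay 4 next to the end stop's place; 52 mm between ribs
- bottle_1: white round reagent bottle with a blue screw cap, body 42 mm diameter up to 66 mm, cap 28 mm diameter, 78 mm high in all, about 0.12 kg; origin at the centre of its underside, z along it to the cap. May be absent
- bottle_2: white round reagent bottle with a red screw cap, body 42 mm diameter up to 68 mm, cap 28 mm diameter, 80 mm high in all, about 0.12 kg; origin at the centre of its underside, z along it to the cap. May be absent
- bottle_3: white round reagent bottle with a blue screw cap, body 42 mm diameter up to 66 mm, cap 28 mm diameter, 78 mm high in all, about 0.12 kg; origin at the centre of its underside, z along it to the cap. May be absent
- bottle_4: white round reagent bottle with a red screw cap, body 42 mm diameter up to 68 mm, cap 28 mm diameter, 80 mm high in all, about 0.12 kg; origin at the centre of its underside, z along it to the cap. May be absent
- dish_1: clear lidded petri dish, 60 mm diameter, 13 mm high, 30 g; origin at the centre of its underside, z up. May be absent
- dish_2: clear lidded petri dish, 60 mm diameter, 13 mm high, 30 g; origin at the centre of its underside, z up. May be absent
- dish_3: clear lidded petri dish, 60 mm diameter, 13 mm high, 30 g; origin at the centre of its underside, z up. May be absent
- beaker: glass beaker 51 x 57 x 70 mm standing to the right, a bystander to be left alone; origin at the centre of its underside
- lamp: upright glass lamp on a black base, 38 mm diameter, 149 mm high, standing behind the rack, a bystander to be left alone; origin at the centre of its underside
- amber_bottle: brown reagent bottle with black cap, 60 mm diameter, 115 mm high, standing behind the rack, a bystander to be left alone; origin at the centre of its underside
Mind the look-alikes: they are no part of the job. Leave any black look-alike of the dish_1 alone. Leave any green look-alike of the dish_2 alone.

How it is judged:
On the way, in this order (a step that is already met when the one before it is completed fails the run):
1. the button is held down under the sleeve of the end stop, between the mouth and the hole (value of joint button above 0.005 m and y of end_stop in the frame of button_axis between 0.003 and 0.026 m), for 0.05 s.
2. the end stop is home and the button has popped up through its hole (horizontal distance between end_stop and button_axis below 0.0045 m and value of joint button below 0.0025 m), for 0.2 s.
At the end, for the whole second after the job is handed in: the end stop is home (hole within 4.5 mm of the button's axis) with the button out (less than 2.5 mm pressed); every bottle present stands upright on the deck within 10 mm of the centre of a bay; every dish present lies flat in the pile within 7 mm of the centre of the pad; all at rest (all of step 2 and (horizontal distance between bottle_1 and bay_1 below 0.01 m or horizontal distance between bottle_1 and bay_2 below 0.01 m or horizontal distance between bottle_1 and bay_3 below 0.01 m or horizontal distance between bottle_1 and bay_4 below 0.01 m) and angle between each of bottle_1, bottle_2, bottle_3, bottle_4, dish_1, dish_2, dish_3's own z axis and vertical below 0.08 rad and height (world z) of each of bottle_1, bottle_2, bottle_3, bottle_4 below 0.017 m and linear speed of each of bottle_1, bottle_2, bottle_3, bottle_4, dish_1, dish_2, dish_3 below 0.02 m/s and (horizontal distance between bottle_2 and bay_1 below 0.01 m or horizontal distance between bottle_2 and bay_2 below 0.01 m or horizontal distance between bottle_2 and bay_3 below 0.01 m or horizontal distance between bottle_2 and bay_4 below 0.01 m) and (horizontal distance between bottle_3 and bay_1 below 0.01 m or horizontal distance between bottle_3 and bay_2 below 0.01 m or horizontal distance between bottle_3 and bay_3 below 0.01 m or horizontal distance between bottle_3 and bay_4 below 0.01 m) and (horizontal distance between bottle_4 and bay_1 below 0.01 m or horizontal distance between bottle_4 and bay_2 below 0.01 m or horizontal distance between bottle_4 and bay_3 below 0.01 m or horizontal distance between bottle_4 and bay_4 below 0.01 m) and horizontal distance between each of dish_1, dish_2, dish_3 and pad below 0.007 m and height (world z) of each of dish_1, dish_2, dish_3 above 0.013 m); the robot touches nothing.
It fails at once if the beaker is moved more than 30 mm (distance of beaker from where it was at the start of the episode above 0.03 m).
It fails at once if the lamp is moved more than 30 mm (distance of lamp from where it was at the start of the episode above 0.03 m).
It fails at once if the brown bottle is moved more than 30 mm (distance of amber_bottle from where it was at the start of the episode above 0.03 m).
Of bottle_1, bottle_2, bottle_3, bottle_4 only 3 to 4 are there at a start; the rules pass over those that are not, and their reading is None.
Of dish_1, dish_2, dish_3 only 2 to 3 are there at a start; the rules pass over those that are not, and their reading is None.
At some moment in a run one of dish_1, dish_2, dish_3 may be knocked a few centimetres aside while the robot is not near it.
Once in a run the grip may slacken for a moment while it holds something.
It also fails if it takes over 210 s, if anything falls off the work surface, if the arm or the gripper's body presses on something with over 40 N, if the wrist force passes 120 N, or if a joint passes its speed limit or range.

### The arm

A 7-joint arm with a two-finger parallel gripper is mounted at the origin on a cart in front of the work surface, level with it; the furniture and walls round the work are solid. World frame = base frame: x ahead of the robot, y to its left, z up, the work surface at z = 0. Lengths are in m, angles in rad, forces in N, time in s.
With the tool pointing down it reaches from about 0.4 to 0.85 m from the base axis. Payload 10.4 kg.
Tool frame: the origin (TCP) lies on the centre line of the jaws, within the pads' length; the fingertips stand 11 mm ahead of it and the grasp point (between the pads) lies 8 mm behind it (manip.finger_overhang is the distance from the TCP to the fingertips, in m); z points along the fingers, y is the line along which they close (so a half turn about z gives the same grasp; the last joint's range is limited). The gripper opens to 85 mm and grips with 20 to 120 N. Pads are 22 mm wide; open, the fingers measure 114 mm over their backs; the gripper's body (76 mm by 85 mm) begins 54 mm behind the grasp point. The pads swing forward as they close: fully open they stand 13 mm farther back than shut.
Start: joints at [-1.236, 0.332, -0.065, 1.46, 0.022, 1.35, -0.088], TCP at [0.219, 0.585, 0.242] pointing down, gripper open.
Joint ranges: [-2.6, 2.6], [-0.5, 2.12], [-1.47, 1.34], [0.16, 2.42], [-1.27, 4.41], [0.06, 2.06], [-2.6, 2.6]. Speed limits (rad/s): [2.22, 2.22, 2.79, 2.79, 3.14, 3.14, 3.14].

### API

Orientations are given as a unit quaternion [x, y, z, w].
In Python, from workcell import manip, imaging, workorder gives the robot as it stands.
- The arm moves only by the tool jog_arm, never from a script. Its argument "deltas" is a list of rows, each an object with "gripper": the opening, from 0 (shut) to 1 (fully open); "offset": the shift along the tool's x, y, z in m, a list of three; "rotation": the turn, a rotation vector about the tool's x, y, z in degrees, a list of three. In form: [{"gripper": gripper, "offset": [tx, ty, tz], "rotation": [ax, ay, az]}, ...]. A call has 1 to 20 rows; each row shifts and turns the commanded pose from where the row before left it, along the tool's axes as they then stand; what a row does not reach is not made up. A row lasts 1/10 s, in which the tool goes at most 50 mm and 8.59 degrees, less where a joint would pass 70% of its speed; a pose out of reach is approached as far as the arm can. A call with a gripper value outside its range is refused whole. The fingers move at their own pace and stop on an object; "newtons" is the grip in N (left out, the last holds). Time passes only in rows, so rows that do not move let the fingers close. It gives the time, the measured TCP pose, the force, the opening and the grip force at its end, in the units of the state.
- manip.get_obs(): the state, without advancing time (a new reading comes with each control period).
- imaging.camera(name): name is "scene" or "side" or "wrist"; returns the picture (384x512x3 uint8, blue, green, red); there is no depth.
- imaging.camera_model(name): a dict with "camera_matrix" (3x3 intrinsics, pixels), "world_to_cam" (4x4, takes a point from world to camera coordinates); the wrist camera has in their place "hand_eye" (4x4, takes a point from camera to tool coordinates, whose origin is the TCP and whose axes are the flange's). Camera axes: x right, y up, looking along -z (the intrinsics and any distortion apply to the point x, -y, -z); pixel columns grow to the right and rows downward; lengths in m; the calibration is good to about 2 mm. The wrist camera is an equidistant fisheye: a pixel r from the principal point sees the ray r / f radians off the axis. A picture is of the moment at which its call begins: read the wrist's pose just before it. camera_model takes no time and is no camera call.
- workorder.hand_in(): hands the job in; it is judged then, once.
The state is a dict: "clock": time; "joint_pos": joint angles; "joint_velocities": joint speeds; "tau": joint torques, N m; "position": TCP position; "ee_rot": TCP orientation; "ft_force": force on the tool from outside, world axes, zero at the start; "torque": the same for the moment, N m; "grip_width": opening from 0.0 (shut) to 1.0 (fully open); "grasp_force": force on a finger pad.
Only numpy, scipy, OpenCV 4.12 (cv2) and the standard library are available. Lean on these libraries where they do the work, as an engineer would, in place of code of your own. Each camera call takes 0.05 s, during which the arm holds its last target. There are 200 camera calls.

## Working session

There is one attempt and no reset: what is moved stays moved. The work goes in short steps, Python scripts to look and compute and a tool call to move; the robot and the scene stay as the last step left them, time stands still between calls to the robot, and variables do not carry over. Pictures are saved under pics/ and viewed, at most 14 in all, crops included, and the job is handed in when it is done.

Besides the shell and the picture viewer there is one more tool, called after "Request:" as a command line: name --argument value ..., lists and objects as JSON in quotes. jog_arm: Moves the arm, as the interface text tells. Its arguments: {"type":"object","properties":{"deltas":{"type":"array","items":{"type":"object","properties":{"gripper":{"type":"number"},"offset":{"type":"array","items":{"type":"number"}},"rotation":{"type":"array","items":{"type":"number"}}}}},"newtons":{"type":"number"}},"required":["deltas"]}

```bash
mkdir -p pics; ls; python3 - <<'E'
from workcell import manip, imaging, workorder
import cv2, numpy as np
np.set_printoptions(precision=4,suppress=True)
o=manip.get_obs(); print(o, manip.finger_overhang)
for n in ("scene","side","wrist"):
    print(n, imaging.camera_model(n))
    cv2.imwrite(f"pics/{n}0.png", imaging.camera(n))
E
```

```text
pics
{'clock': 0.0, 'joint_pos': array([-1.2356,  0.3329, -0.0647,  1.461 ,  0.0216,  1.3499, -0.0885]), 'joint_velocities': array([-0.0021,  0.0014,  0.    ,  0.0003,  0.0004, -0.0014, -0.0021]), 'tau': array([ -0.0005, -62.5455,   0.0486, -39.1609,   0.0162,   0.0097,
         0.    ]), 'position': array([0.2188, 0.5851, 0.2415]), 'ee_rot': array([ 0.178 ,  0.984 , -0.0007, -0.0001]), 'ft_force': array([-0.3178,  0.9222, -0.7357]), 'torque': array([ 0.0547,  0.0004, -0.0497]), 'grasp_force': 0.0, 'grip_width': 0.9994547520681136} 0.011
scene {'camera_matrix': array([[428.1709,   0.    , 249.1682],
       [  0.    , 428.1709, 187.1186],
       [  0.    ,   0.    ,   1.    ]]), 'world_to_cam': array([[ 0.6559, -0.7546, -0.0208, -0.354 ],
       [ 0.5294,  0.4402,  0.7252, -0.3791],
       [-0.5381, -0.4867,  0.6882, -1.1026],
       [ 0.    ,  0.    ,  0.    ,  1.    ]])}
side {'camera_matrix': array([[395.9129,   0.    , 254.5289],
       [  0.    , 395.9129, 194.5617],
       [  0.    ,   0.    ,   1.    ]]), 'world_to_cam': array([[-0.8475, -0.5303, -0.0233,  0.4876],
       [ 0.2523, -0.441 ,  0.8613, -0.2078],
       [-0.467 ,  0.7241,  0.5076, -1.0853],
       [ 0.    ,  0.    ,  0.    ,  1.    ]])}
wrist {'camera_matrix': array([[297.3186,   0.    , 254.9248],
       [  0.    , 297.3186, 186.1479],
       [  0.    ,   0.    ,   1.    ]]), 'hand_eye': array([[-0.0003,  0.9468,  0.3219,  0.0839],
       [ 1.    ,  0.0001,  0.0007, -0.0006],
       [ 0.0007,  0.3219, -0.9468, -0.1319],
       [ 0.    ,  0.    ,  0.    ,  1.    ]])}
```

View pics/scene0.png

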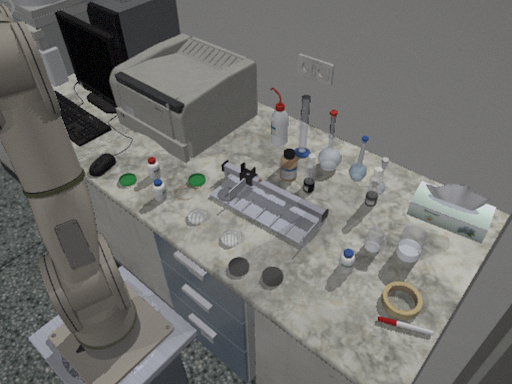

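View pics/side0.png

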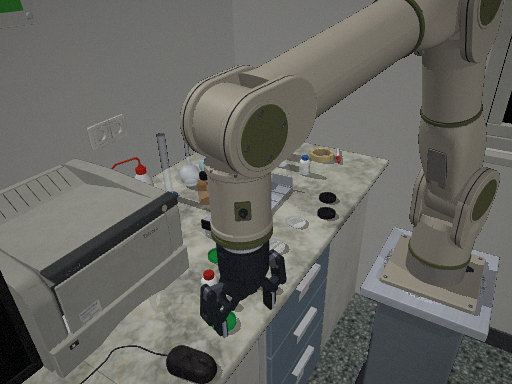

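The scene view shows the rack at about (270,205). White bottles are at (153,167) red, (158,190) blue and (348,258) blue, and clear dishes at (196,216) and (231,240). The look-alikes are black dishes at (238,266) and (272,276) and green dishes at (128,180) and (197,180). There is also something faint near (181,190). The bystanders are the beaker around (408,250) or (372,245), the brown bottle at (289,165) and the lamp at about (303,130). I'll check this in one close crop.

```bash
cat > h.py <<'E'
import numpy as np, cv2
from scipy.spatial.transform import Rotation as R
from workcell import manip, imaging, workorder
np.set_printoptions(precision=4,suppress=True)
def ray(name,uv,pose=None):
    m=imaging.camera_model(name); K=m["camera_matrix"]
    x=(uv[0]-K[0,2])/K[0,0]; y=(uv[1]-K[1,2])/K[1,1]
    if name=="wrist":
        r=np.hypot(x,y)+1e-12; d=np.array([np.sin(r)*x/r,-np.sin(r)*y/r,-np.cos(r)])
        H=m["hand_eye"]; p,q=pose; Q=R.from_quat(q).as_matrix()
        return p+Q@H[:3,3], Q@H[:3,:3]@d
    W=m["world_to_cam"]; d=W[:3,:3].T@np.array([x,-y,-1]); return -W[:3,:3].T@W[:3,3], d
def at(name,uv,z,pose=None):
    o,d=ray(name,uv,pose); return o+d*(z-o[2])/d[2]
def proj(name,P,pose=None):
    m=imaging.camera_model(name); K=m["camera_matrix"]
    if name=="wrist":
        p,q=pose; H=m["hand_eye"]; t=R.from_quat(q).as_matrix().T@(np.array(P)-p); c=H[:3,:3].T@(t-H[:3,3])
        a=np.arctan2(np.hypot(c[0],c[1]),-c[2]); n=np.hypot(c[0],c[1])+1e-12
        return np.array([K[0,2]+K[0,0]*a*c[0]/n, K[1,2]-K[0,0]*a*c[1]/n])
    W=m["world_to_cam"]; c=W[:3,:3]@np.array(P)+W[:3,3]
    return np.array([K[0,2]+K[0,0]*c[0]/-c[2],K[1,2]+K[1,1]*c[1]/c[2]])
def shot(tag):
    o=manip.get_obs(); pose=(o["position"],o["ee_rot"]); im=imaging.camera("wrist")
    cv2.imwrite(f"pics/{tag}.png",im); np.savez(f"pics/{tag}.npz",p=pose[0],q=pose[1]); return im,pose
def load(tag):
    d=np.load(f"pics/{tag}.npz"); return cv2.imread(f"pics/{tag}.png"),(d["p"],d["q"])
E
python3 - <<'E'
from h import *
im=cv2.imread("pics/scene0.png"); c=im[145:290,110:360]
cv2.imwrite("pics/c0.png",cv2.resize(c,None,fx=3.2,fy=3.2,interpolation=cv2.INTER_CUBIC))
for n,uv,z in [("red",(152,160),.08),("blue",(158,183),.078),("blueR",(348,253),.078),("d1",(196,216),.013),("d2",(231,240),.013),("bk",(238,266),.013),("bk",(272,276),.013),("gr",(128,180),.013),("gr",(197,180),.013),("x",(181,190),0),("brown",(290,178),0),("beak",(408,258),0),
 ("rackL",(210,197),.012),("rackR",(298,241),.012),("railend",(326,210),.064),("railstart",(225,164),.064),("gray",(372,248),0)]:
    print(n,at("scene",uv,z))
E
```

```text
red [0.4671 0.3811 0.08  ]
blue [0.405  0.2762 0.078 ]
blueR [ 0.5562 -0.3483  0.078 ]
d1 [0.4203 0.1229 0.013 ]
d2 [ 0.4199 -0.0312  0.013 ]
bk [ 0.3621 -0.1121  0.013 ]
bk [ 0.3984 -0.2084  0.013 ]
gr [0.3858 0.4329 0.013 ]
gr [0.5421 0.2446 0.013 ]
x [0.4796 0.2617 0.    ]
brown [0.7704 0.0083 0.    ]
beak [ 0.7122 -0.4684  0.    ]
rackL [0.5118 0.1503 0.012 ]
rackR [ 0.5483 -0.1889  0.012 ]
railend [ 0.666  -0.2052  0.064 ]
railstart [0.6263 0.1847 0.064 ]
gray [ 0.6776 -0.3696  0.    ]
```

View pics/c0.png

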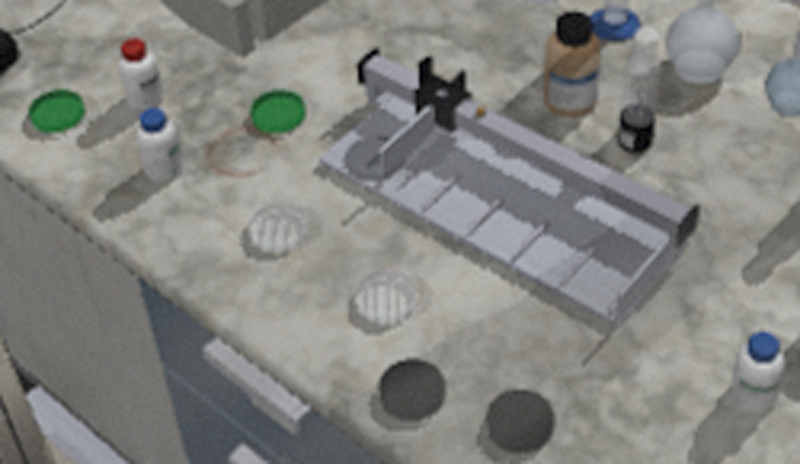

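The crop shows three bottles (red, blue, blue) and two clear hatched dishes. The end stop is on the rail at crop (440,90), the brass button at (480,112) and the pad at (370,158). The lamp's black base is at (635,128), close to the brown bottle. Next I move over the rack for a wrist view.

```bash
cat >> h.py <<'E'
def plan(xyz,phi):
    """tool-axis offset & z turn (deg) from the present pose to xyz with tool x at world angle phi deg; turn first, then offset"""
    o=manip.get_obs(); q=R.from_quat(o["ee_rot"]); M=q.as_matrix()
    cur=np.degrees(np.arctan2(M[1,0],M[0,0])); turn=-((phi-cur+180)%360-180)
    c,s=np.cos(np.radians(phi)),np.sin(np.radians(phi)); T=np.array([[c,s,0],[s,-c,0],[0,0,-1]])
    off=T.T@(np.array(xyz)-o["position"])
    print("cur",o["position"],"phi %.1f"%cur,"turn %.1f"%turn,"off",off,"rows",np.abs(off).max()/.05, "tilt",(T.T@M)[:,2], "width %.3f"%o["grip_width"],"F",o["ft_force"],"t %.1f"%o["clock"])
E
python3 - <<'E'
from h import *
print(at("scene",(309,192),0))
e=at("scene",(326,210),.064)[:2]; s=at("scene",(225,164),.064)[:2]
d=(s-e)/np.linalg.norm(s-e); print(np.linalg.norm(s-e)); yaw=np.arctan2(-d[0],d[1]); print("yaw",np.degrees(yaw))
print("button", at("scene",(110+480/3.2,145+112/3.2),.065))
plan((0.57,0.06,0.26),185)
E
```

```text
[ 0.7549 -0.0847  0.    ]
0.39184508939643004
yaw 5.811363127084032
button [0.6401 0.0379 0.065 ]
cur [0.2188 0.5852 0.2417] phi 159.5 turn -25.5 off [-0.3041 -0.5538 -0.0183] rows 11.075669488446952 tilt [ 0.0004 -0.001   1.    ] width 1.003 F [-0.1291  0.0717 -0.3678] t 0.1
```

Request:
jog_arm --deltas '[{"offset": [0,0,-0.02],"rotation": [0,0,-8.5]},{"rotation": [0,0,-8.5]},{"rotation": [0,0,-8.5]},{"offset": [-0.023,-0.042,0]},{"offset": [-0.023,-0.042,0]},{"offset": [-0.023,-0.042,0]},{"offset": [-0.023,-0.042,0]},{"offset": [-0.023,-0.042,0]},{"offset": [-0.023,-0.042,0]},{"offset": [-0.023,-0.042,0]},{"offset": [-0.023,-0.042,0]},{"offset": [-0.023,-0.042,0]},{"offset": [-0.023,-0.042,0]},{"offset": [-0.023,-0.042,0]},{"offset": [-0.023,-0.042,0]},{"offset": [-0.023,-0.042,0]},{"offset": [0,0,0]},{"offset": [0,0,0]},{"offset": [0,0,0]}]'

```text
schema error: expected keys gripper, offset, rotation
```

```bash
python3 - <<'E'
from h import *
plan((0.57,0.06,0.26),185)
im,p=shot("w1")
E
```

```text
cur [0.2188 0.5852 0.2417] phi 159.5 turn -25.5 off [-0.3041 -0.5538 -0.0183] rows 11.075669488446952 tilt [ 0.0004 -0.001   1.    ] width 1.003 F [-0.1291  0.0717 -0.3678] t 0.1
```

View pics/w1.png

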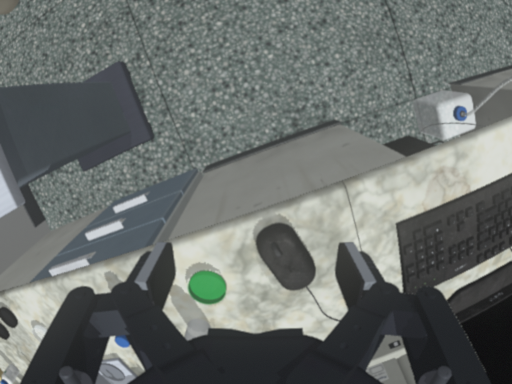

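The call was refused because every key is required in each row. From the start pose the wrist view shows the green dish at (207,287) and the mouse, and no further clear dish on the left.

Request:
jog_arm --deltas '[{"gripper": 1,"offset": [0,0,-0.02],"rotation": [0,0,-8.5]},{"gripper": 1,"offset": [0,0,0],"rotation": [0,0,-8.5]},{"gripper": 1,"offset": [0,0,0],"rotation": [0,0,-8.5]},{"gripper": 1,"offset": [-0.023,-0.042,0],"rotation": [0,0,0]},{"gripper": 1,"offset": [-0.023,-0.042,0],"rotation": [0,0,0]},{"gripper": 1,"offset": [-0.023,-0.042,0],"rotation": [0,0,0]},{"gripper": 1,"offset": [-0.023,-0.042,0],"rotation": [0,0,0]},{"gripper": 1,"offset": [-0.023,-0.042,0],"rotation": [0,0,0]},{"gripper": 1,"offset": [-0.023,-0.042,0],"rotation": [0,0,0]},{"gripper": 1,"offset": [-0.023,-0.042,0],"rotation": [0,0,0]},{"gripper": 1,"offset": [-0.023,-0.042,0],"rotation": [0,0,0]},{"gripper": 1,"offset": [-0.023,-0.042,0],"rotation": [0,0,0]},{"gripper": 1,"offset": [-0.023,-0.042,0],"rotation": [0,0,0]},{"gripper": 1,"offset": [-0.023,-0.042,0],"rotation": [0,0,0]},{"gripper": 1,"offset": [-0.023,-0.042,0],"rotation": [0,0,0]},{"gripper": 1,"offset": [-0.023,-0.042,0],"rotation": [0,0,0]},{"gripper": 1,"offset": [0,0,0],"rotation": [0,0,0]},{"gripper": 1,"offset": [0,0,0],"rotation": [0,0,0]},{"gripper": 1,"offset": [0,0,0],"rotation": [0,0,0]}]'

```text
clock: 2.1
position: [0.5639, 0.0689, 0.2621]
ee_rot: [-0.044, 0.999, 0.0, -0.0]
ft_force: [-0.0, 1.0, -0.1]
grip_width: 0.999
grasp_force: 0.0
```

```bash
python3 - <<'E'
from h import *
plan((0.57,0.06,0.26),185)
im,p=shot("w2")
E
```

```text
cur [0.5639 0.0689 0.2621] phi -174.9 turn 0.1 off [-0.0053 -0.0094  0.0021] rows 0.18724680392831541 tilt [0.0005 0.0007 1.    ] width 0.999 F [-0.0083  1.0432 -0.1208] t 2.1
```

View pics/w2.png

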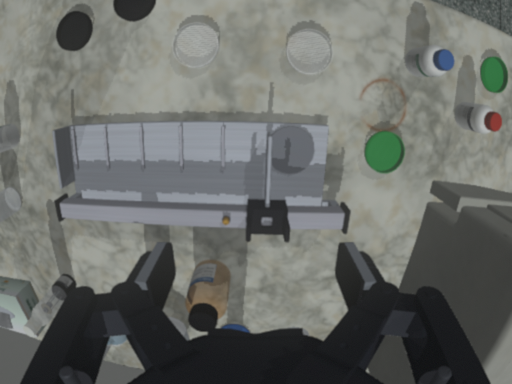

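The wrist view shows the button at (226,219), the end stop hole at (266,221), the rail caps at (58,207) and (347,217), and the pad at (293,147). The dishes are at (196,45) and (309,50), the blue bottle cap at (443,60) and the red cap at (492,121).

```bash
python3 - <<'E'
from h import *
im,p=load("w2")
hsv=cv2.cvtColor(im,cv2.COLOR_BGR2HSV)
# brass button
roi=np.zeros(im.shape[:2],np.uint8); roi[208:232,214:240]=1
m=cv2.inRange(hsv,(8,90,60),(30,255,255))*roi; ys,xs=np.nonzero(m); b=(xs.mean(),ys.mean()); print("btn px",b,len(xs),xs.min(),xs.max(),ys.min(),ys.max())
B=at("wrist",b,.066,p); print("button",B)
# pad
roi[:]=0; roi[120:176,268:320]=1
g=cv2.cvtColor(im,cv2.COLOR_BGR2GRAY)
pts=[]
for n,uv,z in [("capR",(58,207),.064),("capL",(347,217),.064),("hole",(266,221),.064),("pad",(293,148),.016),("d1",(196,45),.013),("d2",(309,50),.013),("blue",(443,60),.078),("red",(492,121),.08),("ear-",(248,222),.098),("ear+",(288,222),.098),
  ("deck corner-",(76,124),.012),("deck corner+",(327,125),.012)]:
    P=at("wrist",uv,z,p); print(n,P)
caps=[at("wrist",u,.064,p) for u in((58,207),(347,217))]
d=(caps[1]-caps[0])[:2]; print("len",np.linalg.norm(d),"yaw",np.degrees(np.arctan2(-d[0],d[1])))
# rail dark/bright edge fit: print column profile
for c in (100,150,200,320): print(c,g[185:240:1,c])
E
python3 - <<'E'
import cv2;from h import *
im,p=load("w2"); cv2.imwrite("pics/w2c.png",cv2.resize(im[180:250,200:300],None,fx=7,fy=7,interpolation=cv2.INTER_CUBIC))
E
```

```text
btn px (np.float64(225.57575757575756), np.float64(220.33333333333334)) 33 223 228 217 223
button [0.6382 0.0393 0.066 ]
capR [ 0.6477 -0.2051  0.064 ]
capL [0.6225 0.1906 0.064 ]
hole [0.6355 0.0887 0.064 ]
pad [0.5514 0.1173 0.016 ]
d1 [ 0.428  -0.0181  0.013 ]
d2 [0.4223 0.1246 0.013 ]
blue [0.4092 0.2799 0.078 ]
red [0.4668 0.3781 0.08  ]
ear- [0.6225 0.0662 0.098 ]
ear+ [0.6188 0.1103 0.098 ]
deck corner- [ 0.5371 -0.1952  0.012 ]
deck corner+ [0.5167 0.1593 0.012 ]
len 0.3964904185805992 yaw 3.647487032155729
100 [112 111 111 111 110 117 138 146 149 148 147 149 148 140 113  92  87  89
  90  95 111 132 143 144 143 142 143 143 143 143 145 144 143 144 143 135
 125 125 127 130 131 130 130 130 128 126 123 120 119 120 125 132 140 143
 146]
150 [112 112 114 113 113 112 111 110 110 112 112 112 113 112 112 110  97  89
  88  89  90  92 103 124 137 140 140 141 142 143 144 143 143 144 143 141
 141 140 131 106  92  92  94  97  99  99  99  98 100 102 104 104 104 104
 106]
200 [114 114 113 114 114 115 113 118 133 148 150 150 152 152 153 153 151 140
 115  93  87  89  89  92 104 122 134 139 141 142 142 142 142 143 143 143
 143 141 141 141 138 122 103  98  97  98  97  95  94  94  94  95  93  93
  93]
320 [111 110 111 112 113 112 112 112 112 111 113 118 133 146 151 150 148 145
 143 143 132 108  91  89  89  91  94 108 127 141 143 144 144 143 144 144
 144 145 146 146 144 144 145 144 140 139 138 139 139 141 145 148 148 149
 148]
```

View pics/w2c.png

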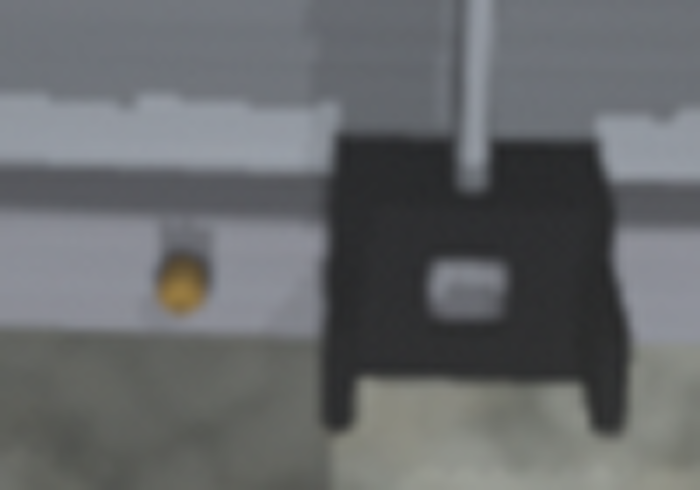

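The crop shows the sleeve with its hole centred at about px (267,221), the button at px (226,220), and the sleeve ends at px x ≈ 247 and 287.

```bash
python3 - <<'E'
from h import *
im,p=load("w2"); g=cv2.cvtColor(im,cv2.COLOR_BGR2GRAY).astype(float)
near=[];far=[]
for c in list(range(75,215,6))+list(range(296,340,5)):
    col=cv2.GaussianBlur(g,(3,3),0)[:,c]; gr=np.diff(col)
    base=206+ (c-100)*.035
    i=int(base)-4+np.argmax(gr[int(base)-4:int(base)+7]); near.append(at("wrist",(c,i+.5),.060,p)[:2])
near=np.array(near); 
l=cv2.fitLine(near.astype(np.float32),cv2.DIST_HUBER,0,.001,.001).ravel(); 
d=l[:2]*np.sign(l[1]); print("yaw near edge",np.degrees(np.arctan2(-d[0],d[1])), l[2:])
x=near-l[2:]; print(np.abs(x@np.array([-d[1],d[0]])).max())
yaw=np.arctan2(-d[0],d[1]); ex=np.array([np.cos(yaw),np.sin(yaw)]); ey=np.array([-ex[1],ex[0]])
B=at("wrist",(225.6,220.3),.066,p)[:2]; H=at("wrist",(267.1,221.4),.0625,p)[:2]
print("rail centre x offset (expect +12mm) button",(B-l[2:])@ex," hole",(H-l[2:])@ex,"sep",(H-B)@ey)
O=l[2:]+ex*(-.048)+ey*0; t=(B-l[2:])@ey
O=l[2:]+ex*(-.048)+ey*(t-.055); print("origin",O)
for n,r in dict(btn=(.06,.055),pad=(-.02,.135),capL=(.06,.208),capR=(.06,-.193),b1=(-.02,-.149),b2=(-.02,-.093),b3=(-.02,-.037),b4=(-.02,.019)).items(): print(n,O+ex*r[0]+ey*r[1])
E
```

```text
yaw near edge 3.5105917 [ 0.6303 -0.0043]
0.0007389139284739094
rail centre x offset (expect +12mm) button 0.010495589507519335  hole 0.012156522722673391 sep 0.05092754254069567
origin [ 0.5831 -0.0192]
btn [0.6396 0.0394]
pad [0.5549 0.1143]
capL [0.6303 0.1921]
capR [ 0.6548 -0.2081]
b1 [ 0.5723 -0.1691]
b2 [ 0.5689 -0.1132]
b3 [ 0.5654 -0.0573]
b4 [ 0.562  -0.0014]
```

```bash
python3 - <<'E'
from h import *
plan((0.6365,0.0905,0.16),183.5)
E
```

```text
cur [0.5638 0.0692 0.2622] phi -174.9 turn 1.6 off [-0.0738  0.0169  0.1022] rows 2.044421978923286 tilt [0.0003 0.0007 1.    ] width 1.002 F [0.1323 0.5172 0.3507] t 2.1
```

Request:
jog_arm --deltas '[{"gripper": 1,"offset": [0,0,0],"rotation": [0,0,1.6]},{"gripper": 1,"offset": [-0.037,0.0085,0],"rotation": [0,0,0]},{"gripper": 1,"offset": [-0.037,0.0085,0.034],"rotation": [0,0,0]},{"gripper": 1,"offset": [0,0,0.034],"rotation": [0,0,0]},{"gripper": 1,"offset": [0,0,0.034],"rotation": [0,0,0]},{"gripper": 1,"offset": [0,0,0],"rotation": [0,0,0]},{"gripper": 1,"offset": [0,0,0],"rotation": [0,0,0]}]'

```text
clock: 2.85
position: [0.6364, 0.0894, 0.1618]
ee_rot: [-0.03, 1.0, 0.0, -0.0]
ft_force: [0.8, 0.4, 0.9]
grip_width: 1.002
grasp_force: 0.0
```

```bash
python3 - <<'E'
from h import *
plan((0.6365,0.0905,0.086),183.5)
im,p=shot("w3")
c=im[150:350,100:400]; cv2.imwrite("pics/w3c.png",cv2.resize(c,None,fx=2.5,fy=2.5,interpolation=cv2.INTER_CUBIC))
E
```

```text
cur [0.6364 0.0894 0.1618] phi -176.6 turn -0.1 off [-0.0002  0.0011  0.0758] rows 1.5160933338953153 tilt [0.0002 0.0002 1.    ] width 1.002 F [0.791  0.4208 0.9338] t 2.9
```

View pics/w3c.png

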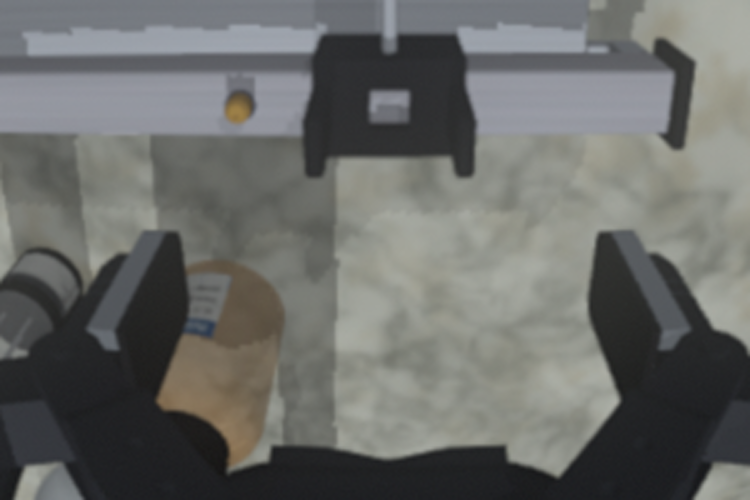

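The close view has the hole at px (255.6,192.4), the button at (195.6,192), and the fingers open symmetrically around it.

```bash
python3 - <<'E'
from h import *
im,p=load("w3")
yaw=np.radians(3.5); ex=np.array([np.cos(yaw),np.sin(yaw)]); ey=np.array([-ex[1],ex[0]])
H=at("wrist",(255.6,192.4),.0625,p)[:2]; B=at("wrist",(195.6,192.2),.066,p)[:2]
e1=at("wrist",(100+315/2.5,150+172/2.5),.098,p);e2=at("wrist",(100+465/2.5,150+172/2.5),.098,p)
print(H,B,(H-B)@ey,(H-B)@ex,"ears",e1,e2, np.linalg.norm(e1-e2),"tcp",p[0])
n1=[at("wrist",(c,150+r/2.5),.06,p)[:2] for c,r in ((110,71),(360,70))]; f1=[at("wrist",(c,150+r/2.5),.06,p)[:2] for c,r in ((110,132),(300,132))]
for q in n1+f1: print((q-H)@ex)
d=n1[1]-n1[0]; print(np.degrees(np.arctan2(-d[0],d[1])))
E
```

```text
[0.6363 0.0896] [0.6379 0.0401] 0.04954971963296509 0.001464571142759687 ears [0.6452 0.0685 0.098 ] [0.6426 0.1121 0.098 ] 0.04367590509177574 tcp [0.6364 0.0894 0.1618]
-0.012173615917705811
-0.011839007602824688
0.011375706533510898
0.010473784105202942
3.412807655471924
```

Request:
jog_arm --deltas '[{"gripper": 1,"offset": [0,0,0.038],"rotation": [0,0,0]},{"gripper": 1,"offset": [0,0,0.038],"rotation": [0,0,0]},{"gripper": 0.4,"offset": [0,0,0],"rotation": [0,0,0]},{"gripper": 0.4,"offset": [0,0,0],"rotation": [0,0,0]},{"gripper": 0.4,"offset": [0,0,0],"rotation": [0,0,0]},{"gripper": 0.4,"offset": [0,0,0],"rotation": [0,0,0]},{"gripper": 0.4,"offset": [0,0,0],"rotation": [0,0,0]},{"gripper": 0.4,"offset": [0,0,0],"rotation": [0,0,0]}]' --newtons 20

```text
clock: 3.7
position: [0.6385, 0.089, 0.0884]
ee_rot: [-0.03, 1.0, 0.001, 0.003]
ft_force: [-0.1, -0.5, 6.9]
grip_width: 0.579
grasp_force: 22.4
```

Request:
jog_arm --deltas '[{"gripper": 0.4,"offset": [0,-0.006,0],"rotation": [0,0,0]},{"gripper": 0.4,"offset": [0,-0.006,0],"rotation": [0,0,0]},{"gripper": 0.4,"offset": [0,-0.006,0],"rotation": [0,0,0]},{"gripper": 0.4,"offset": [0,0,0],"rotation": [0,0,0]},{"gripper": 0.4,"offset": [0,0,0],"rotation": [0,0,0]},{"gripper": 0.4,"offset": [0,0,0],"rotation": [0,0,0]}]'

```text
clock: 4.3
position: [0.6396, 0.0715, 0.0884]
ee_rot: [-0.03, 1.0, 0.001, 0.003]
ft_force: [-0.1, 0.7, 7.1]
grip_width: 0.58
grasp_force: 22.3
```

```bash
python3 - <<'E'
from h import *
im,p=shot("w4"); print(p)
c=im[130:300,130:380]; a=cv2.resize(c,None,fx=3,fy=3,interpolation=cv2.INTER_CUBIC)
s=imaging.camera("scene"); u=proj("scene",(.638,.06,.07)).astype(int); print(u)
s=cv2.resize(s[u[1]-30:u[1]+30,u[0]-40:u[0]+40],None,fx=6,fy=6,interpolation=cv2.INTER_CUBIC)
cv2.imwrite("pics/w4c.png",cv2.resize(np.hstack([cv2.resize(a,(560,380)),cv2.resize(s,(507,380))]),(790,281)))
E
```

```text
(array([0.6396, 0.0715, 0.0884]), array([-0.0298,  0.9996,  0.0008,  0.0026]))
[254 176]
```

View pics/w4c.png

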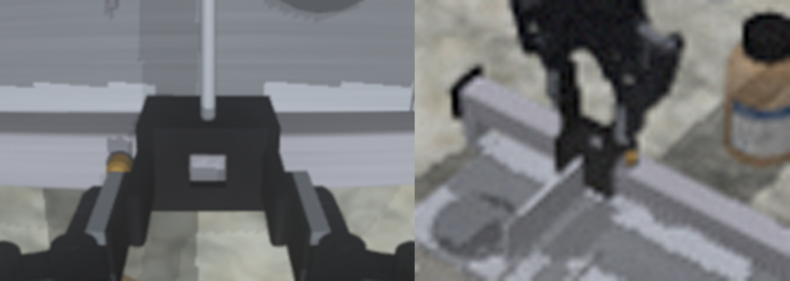

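The button, at about (118,160) in the left half, is just under the leading fingertip and 6 to 7 mm ahead of the mouth. I ease the grip and press down.

Request:
jog_arm --deltas '[{"gripper": 0.61,"offset": [0,-0.001,0],"rotation": [0,0,0]},{"gripper": 0.61,"offset": [0,0,0],"rotation": [0,0,0]},{"gripper": 0.61,"offset": [0,0,0.004],"rotation": [0,0,0]},{"gripper": 0.61,"offset": [0,0,0.004],"rotation": [0,0,0]},{"gripper": 0.61,"offset": [0,0,0],"rotation": [0,0,0]},{"gripper": 0.61,"offset": [0,0,0],"rotation": [0,0,0]}]'

```text
clock: 5.0
position: [0.6373, 0.0696, 0.0764]
ee_rot: [-0.03, 1.0, -0.0, -0.001]
ft_force: [-0.8, 1.0, -0.8]
grip_width: 0.613
grasp_force: 0.4
```

Request:
jog_arm --deltas '[{"gripper": 0.61,"offset": [0,0,0.003],"rotation": [0,0,0]},{"gripper": 0.61,"offset": [0,0,0],"rotation": [0,0,0]},{"gripper": 0.61,"offset": [0,0,0],"rotation": [0,0,0]}]'

```text
clock: 5.3
position: [0.6377, 0.0696, 0.074]
ee_rot: [-0.03, 1.0, -0.0, 0.0]
ft_force: [-1.1, 0.3, 2.5]
grip_width: 0.608
grasp_force: 1.8
```

Request:
jog_arm --deltas '[{"gripper": 0.61,"offset": [0,0,0.003],"rotation": [0,0,0]},{"gripper": 0.61,"offset": [0,0,0.002],"rotation": [0,0,0]},{"gripper": 0.61,"offset": [0,0,0],"rotation": [0,0,0]},{"gripper": 0.61,"offset": [0,0,0],"rotation": [0,0,0]}]'

```text
clock: 5.7
position: [0.6378, 0.0697, 0.0691]
ee_rot: [-0.03, 1.0, 0.0, 0.0]
ft_force: [-0.1, 0.4, 5.2]
grip_width: 0.61
grasp_force: 2.7
```

Request:
jog_arm --deltas '[{"gripper": 0.61,"offset": [0,0,0.0012],"rotation": [0,0,0]},{"gripper": 0.61,"offset": [0,0,0],"rotation": [0,0,0]},{"gripper": 0.4,"offset": [0,0,0],"rotation": [0,0,0]},{"gripper": 0.4,"offset": [0,0,0],"rotation": [0,0,0]},{"gripper": 0.4,"offset": [0,0,0],"rotation": [0,0,0]}]'

```text
clock: 6.2
position: [0.6379, 0.0696, 0.0682]
ee_rot: [-0.03, 1.0, 0.0, 0.0]
ft_force: [-1.7, -0.3, 6.8]
grip_width: 0.588
grasp_force: 26.3
```

Request:
jog_arm --deltas '[{"gripper": 0.4,"offset": [0,-0.003,0],"rotation": [0,0,0]},{"gripper": 0.4,"offset": [0,-0.003,0],"rotation": [0,0,0]},{"gripper": 0.4,"offset": [0,-0.003,0],"rotation": [0,0,0]},{"gripper": 0.4,"offset": [0,-0.003,0],"rotation": [0,0,0]},{"gripper": 0.4,"offset": [0,-0.003,0],"rotation": [0,0,0]},{"gripper": 0.4,"offset": [0,0,0],"rotation": [0,0,0]},{"gripper": 0.4,"offset": [0,0,0],"rotation": [0,0,0]}]'

```text
clock: 6.9
position: [0.6391, 0.0557, 0.0682]
ee_rot: [-0.03, 1.0, 0.001, 0.001]
ft_force: [0.4, 3.4, 5.5]
grip_width: 0.585
grasp_force: 23.2
```

```bash
python3 - <<'E'
from h import *
im,p=shot("w5"); print(p)
c=im[130:300,130:380]; a=cv2.resize(c,None,fx=3,fy=3,interpolation=cv2.INTER_CUBIC)
cv2.imwrite("pics/w5c.png",a)
E
```

```text
(array([0.6391, 0.0557, 0.0682]), array([-0.03  ,  0.9995,  0.0006,  0.0007]))
```

View pics/w5c.png

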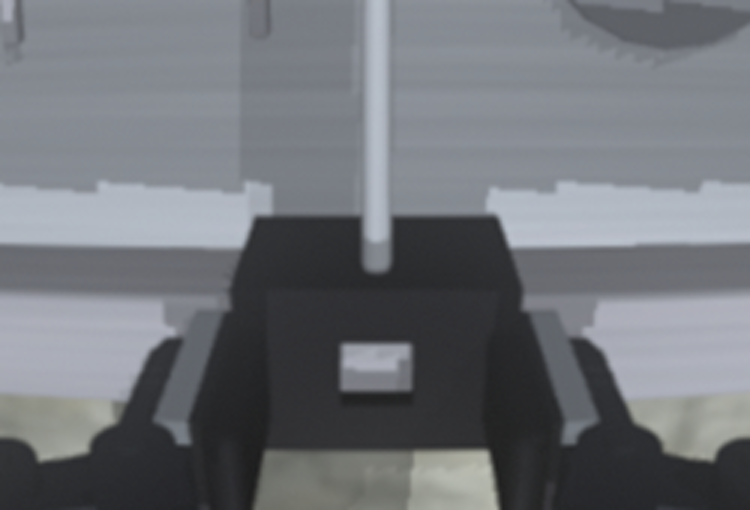

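The button is no longer visible ahead of the finger, so it is under the sleeve. About 16 mm remain to home.

Request:
jog_arm --deltas '[{"gripper": 0.4,"offset": [0,-0.003,0],"rotation": [0,0,0]},{"gripper": 0.4,"offset": [0,-0.003,0],"rotation": [0,0,0]},{"gripper": 0.4,"offset": [0,-0.003,0],"rotation": [0,0,0]},{"gripper": 0.4,"offset": [0,-0.003,0],"rotation": [0,0,0]},{"gripper": 0.4,"offset": [0,-0.002,0],"rotation": [0,0,0]},{"gripper": 0.4,"offset": [0,0,0],"rotation": [0,0,0]},{"gripper": 0.4,"offset": [0,0,0],"rotation": [0,0,0]},{"gripper": 0.4,"offset": [0,0,0],"rotation": [0,0,0]}]'

```text
clock: 7.75
position: [0.6399, 0.0415, 0.0682]
ee_rot: [-0.03, 1.0, 0.0, 0.001]
ft_force: [0.1, 1.4, 6.4]
grip_width: 0.587
grasp_force: 27.3
```

```bash
cat > hole.py <<'E'
from h import *
import sys
im,p=shot(sys.argv[1]); c=im[215:275,225:285]
hsv=cv2.cvtColor(c,cv2.COLOR_BGR2HSV); m=cv2.inRange(hsv,(8,90,60),(30,255,255)); ys,xs=np.nonzero(m)
print("brass",len(xs), xs.mean()+225 if len(xs) else None, ys.mean()+215 if len(xs) else None, "tcp",p[0])
g=cv2.cvtColor(c,cv2.COLOR_BGR2GRAY); ys,xs=np.nonzero((g>85)|(m>0)); print("light px",len(xs),xs.min()+225,xs.max()+225,ys.min()+215,ys.max()+215)
E
python3 hole.py w6
```

```text
brass 265 250.98490566037736 253.20754716981133 tcp [0.6399 0.0415 0.0682]
light px 438 243 267 215 262
```

Request:
jog_arm --deltas '[{"gripper": 0.4,"offset": [0,-0.002,0],"rotation": [0,0,0]},{"gripper": 0.4,"offset": [0,0,0],"rotation": [0,0,0]},{"gripper": 0.4,"offset": [0,0,0],"rotation": [0,0,0]},{"gripper": 0.7,"offset": [0,0,0],"rotation": [0,0,0]},{"gripper": 0.7,"offset": [0,0,0],"rotation": [0,0,0]},{"gripper": 0.7,"offset": [0,0,0],"rotation": [0,0,0]}]'

```text
clock: 8.4
position: [0.6391, 0.0384, 0.0672]
ee_rot: [-0.029, 1.0, -0.0, -0.0]
ft_force: [-1.0, -0.6, 0.8]
grip_width: 0.697
grasp_force: 0.0
```

```bash
python3 hole.py w7; python3 - <<'E'
from h import *
im,p=load("w7"); cv2.imwrite("pics/w7c.png",cv2.resize(im[200:300,180:330],None,fx=4,fy=4,interpolation=cv2.INTER_CUBIC))
E
```

```text
brass 268 256.92910447761193 255.69402985074626 tcp [0.6391 0.0384 0.0672]
light px 451 247 270 215 265
```

View pics/w7c.png

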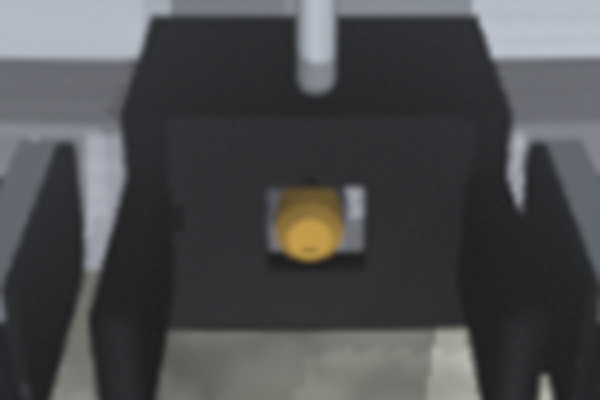

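The button has popped up through the hole, about 1 mm off centre, so the end stop is home. I lift off.

Request:
jog_arm --deltas '[{"gripper": 0.8,"offset": [0,0,-0.01],"rotation": [0,0,0]},{"gripper": 1,"offset": [0,0,-0.03],"rotation": [0,0,0]},{"gripper": 1,"offset": [0,0,-0.05],"rotation": [0,0,0]},{"gripper": 1,"offset": [0,0,-0.05],"rotation": [0,0,0]},{"gripper": 1,"offset": [0,0,-0.03],"rotation": [0,0,0]},{"gripper": 1,"offset": [0.05,0,0],"rotation": [0,0,0]},{"gripper": 1,"offset": [0.03,0,0],"rotation": [0,0,0]}]'

```text
clock: 9.15
position: [0.5586, 0.0335, 0.2392]
ee_rot: [-0.029, 1.0, 0.0, 0.001]
ft_force: [0.5, -0.5, -0.3]
grip_width: 0.999
grasp_force: 0.0
```

```bash
cat >> h.py <<'E'
YAW=np.radians(3.5); EX=np.array([np.cos(YAW),np.sin(YAW)]); EY=np.array([-EX[1],EX[0]]); BTN=np.array([.6388,.0392])
def rk(x,y): return BTN+EX*(x-.06)+EY*(y-.055)
E
python3 - <<'E'
from h import *
print(manip.get_obs()["joint_pos"])
plan((0.556,-0.348,0.25),93.5); plan((0.556,-0.348,0.25),273.5)
for b in ((-.02,-.149),(-.02,-.093),(-.02,-.037),(-.02,.019),(-.02,.135)): print(b,rk(*b))
E
```

```text
[-0.4575  0.1873  0.361   1.6627 -0.0682  1.3022  1.5452]
cur [0.5586 0.0335 0.2392] phi -176.6 turn 89.9 off [-0.3806 -0.0259 -0.0108] rows 7.612747111399518 tilt [-0.      0.0018  1.    ] width 0.999 F [ 0.5139 -0.5403 -0.2995] t 9.2
cur [0.5586 0.0335 0.2392] phi -176.6 turn -90.1 off [ 0.3806  0.0259 -0.0108] rows 7.612747111399518 tilt [ 0.     -0.0018  1.    ] width 0.999 F [ 0.5139 -0.5403 -0.2995] t 9.2
(-0.02, -0.149) [ 0.5714 -0.1693]
(-0.02, -0.093) [ 0.568  -0.1134]
(-0.02, -0.037) [ 0.5646 -0.0575]
(-0.02, 0.019) [ 0.5611 -0.0016]
(-0.02, 0.135) [0.5541 0.1142]
```

Request:
jog_arm --deltas '[{"gripper": 1,"offset": [0,0,0],"rotation": [0,0,8.2]},{"gripper": 1,"offset": [0,0,0],"rotation": [0,0,8.2]},{"gripper": 1,"offset": [0,0,0],"rotation": [0,0,8.2]},{"gripper": 1,"offset": [0,0,0],"rotation": [0,0,8.2]},{"gripper": 1,"offset": [0,0,0],"rotation": [0,0,8.2]},{"gripper": 1,"offset": [0,0,0],"rotation": [0,0,8.2]},{"gripper": 1,"offset": [0,0,0],"rotation": [0,0,8.2]},{"gripper": 1,"offset": [0,0,0],"rotation": [0,0,8.2]},{"gripper": 1,"offset": [0,0,0],"rotation": [0,0,8.2]},{"gripper": 1,"offset": [0,0,0],"rotation": [0,0,8.2]},{"gripper": 1,"offset": [0,0,0],"rotation": [0,0,8.0]},{"gripper": 1,"offset": [-0.045,-0.003,0],"rotation": [0,0,0]},{"gripper": 1,"offset": [-0.045,-0.003,0],"rotation": [0,0,0]},{"gripper": 1,"offset": [-0.045,-0.003,0],"rotation": [0,0,0]},{"gripper": 1,"offset": [-0.045,-0.003,0],"rotation": [0,0,0]},{"gripper": 1,"offset": [-0.045,-0.003,0],"rotation": [0,0,0]},{"gripper": 1,"offset": [-0.045,-0.003,0],"rotation": [0,0,0]},{"gripper": 1,"offset": [-0.045,-0.003,0],"rotation": [0,0,0]},{"gripper": 1,"offset": [0,0,0],"rotation": [0,0,0]},{"gripper": 1,"offset": [0,0,0],"rotation": [0,0,0]}]'

```text
clock: 11.15
position: [0.5567, -0.283, 0.2381]
ee_rot: [0.687, 0.727, -0.0, 0.0]
ft_force: [-0.1, 0.8, -0.5]
grip_width: 1.002
grasp_force: 0.0
```

```bash
cat > cap.py <<'E'
from h import *
import sys
tag,col,z=sys.argv[1:4]; z=float(z); im,p=shot(tag)
hsv=cv2.cvtColor(im,cv2.COLOR_BGR2HSV)
m=cv2.inRange(hsv,(100,110,40),(130,255,255)) if col=="blue" else cv2.inRange(hsv,(0,130,50),(8,255,255))|cv2.inRange(hsv,(172,130,50),(180,255,255))
m=cv2.morphologyEx(m,cv2.MORPH_OPEN,np.ones((3,3),np.uint8))
cs,_=cv2.findContours(m,cv2.RETR_EXTERNAL,cv2.CHAIN_APPROX_NONE)
for c in sorted(cs,key=cv2.contourArea)[::-1][:4]:
    if cv2.contourArea(c)<30: continue
    # brighter top disc vs side: report whole-blob centre at cap mid height
    (u,v),r=cv2.minEnclosingCircle(c); M=cv2.moments(c); u,v=M["m10"]/M["m00"],M["m01"]/M["m00"]
    a=at("wrist",(u,v),z-.004,p); b=at("wrist",(u+r,v),z-.004,p); print("px %.1f %.1f r %.1f"%(u,v,r),"world",a,"radius",np.linalg.norm(a-b))
print("tcp",p[0])
E
python3 cap.py w8 blue 0.078
python3 -c "
from h import *
plan((0.556,-0.348,0.25),93.5); print(manip.get_obs()['joint_pos'])
im,p=load('w8'); cv2.imwrite('pics/w8c.png',im[100:384,60:460])"
```

```text
px 253.8 226.5 r 11.0 world [ 0.5579 -0.3486  0.074 ] radius 0.012235860065735014
tcp [ 0.5567 -0.283   0.2381]
cur [ 0.5574 -0.2813  0.238 ] phi 93.4 turn -0.1 off [-0.0665 -0.0055 -0.012 ] rows 1.3296220823615506 tilt [0.0005 0.0002 1.    ] width 1.000 F [0.1971 0.3807 0.1431] t 11.2
[-0.1235  0.3818  0.6808  1.5012 -0.2436  1.3447  0.6359]
```

View pics/w8c.png

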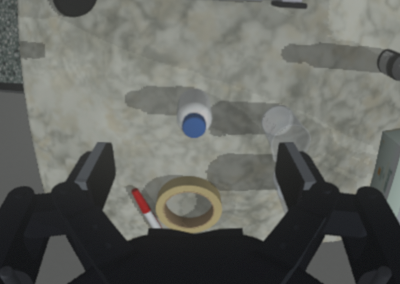

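The blue cap is at crop (193,125). A glass vessel stands to its right at about crop (285,130), and the tape ring and marker are below. I check the finger clearance to the glass.

```bash
python3 - <<'E'
from h import *
im,p=load('w8')
for uv,z in (((337,220),.07),((322,222),.07),((350,238),.0),((337,248),0),((370,235),0)): print(uv,at("wrist",uv,z,p))
plan((0.558,-0.3486,0.08),93.5)
E
```

```text
(337, 220) [ 0.6527 -0.3381  0.07  ]
(322, 222) [ 0.6352 -0.3413  0.07  ]
(350, 238) [ 0.7017 -0.3988 -0.    ]
(337, 248) [ 0.6845 -0.4161  0.    ]
(370, 235) [ 0.733  -0.3934  0.    ]
cur [ 0.5574 -0.2813  0.238 ] phi 93.4 turn -0.1 off [-0.0672 -0.0035  0.158 ] rows 3.159890702824002 tilt [0.0005 0.0002 1.    ] width 1.000 F [0.1971 0.3807 0.1431] t 11.2
```

Request:
jog_arm --deltas '[{"gripper": 0.75,"offset": [-0.034,-0.002,0],"rotation": [0,0,0]},{"gripper": 0.75,"offset": [-0.033,-0.0015,0],"rotation": [0,0,0]},{"gripper": 0.75,"offset": [0,0,0.04],"rotation": [0,0,0]},{"gripper": 0.75,"offset": [0,0,0.04],"rotation": [0,0,0]},{"gripper": 0.75,"offset": [0,0,0],"rotation": [0,0,0]},{"gripper": 0.75,"offset": [0,0,0],"rotation": [0,0,0]}]'

```text
clock: 11.8
position: [0.5586, -0.3472, 0.1586]
ee_rot: [0.685, 0.728, 0.0, -0.0]
ft_force: [0.9, -1.2, 1.8]
grip_width: 0.755
grasp_force: 0.0
```

```bash
python3 cap.py w9 blue 0.078; python3 -c "
from h import *
plan((0.558,-0.3486,0.045),93.5)"
```

```text
px 255.6 198.6 r 16.1 world [ 0.558  -0.3484  0.074 ] radius 0.012554743767846729
tcp [ 0.5586 -0.3472  0.1586]
cur [ 0.559  -0.3481  0.1599] phi 93.5 turn -0.0 off [-0.0005 -0.0011  0.1149] rows 2.2989565802203606 tilt [-0.0006  0.002   1.    ] width 0.751 F [ 0.7959 -1.0615  0.5001] t 11.8
```

Request:
jog_arm --deltas '[{"gripper": 0.75,"offset": [0,-0.001,0.038],"rotation": [0,0,0]},{"gripper": 0.75,"offset": [0,0,0.038],"rotation": [0,0,0]},{"gripper": 0.75,"offset": [0,0,0.038],"rotation": [0,0,0]},{"gripper": 0.75,"offset": [0,0,0],"rotation": [0,0,0]},{"gripper": 0.3,"offset": [0,0,0],"rotation": [0,0,0]},{"gripper": 0.3,"offset": [0,0,0],"rotation": [0,0,0]},{"gripper": 0.3,"offset": [0,0,0],"rotation": [0,0,0]},{"gripper": 0.3,"offset": [0,0,0],"rotation": [0,0,0]},{"gripper": 0.3,"offset": [0,0,0],"rotation": [0,0,0]},{"gripper": 0.3,"offset": [0,0,0],"rotation": [0,0,0]}]' --newtons 40

```text
clock: 12.85
position: [0.5587, -0.3499, 0.0474]
ee_rot: [0.686, 0.728, 0.001, 0.002]
ft_force: [-1.1, 0.9, 8.3]
grip_width: 0.466
grasp_force: 40.6
```

```bash
python3 cap.py w10 blue 0.078; python3 -c "
from h import *
plan((*rk(-.02,-.149),0.15),93.5)"
```

```text
px 253.9 285.4 r 29.7 world [ 0.557  -0.3492  0.074 ] radius 0.013173320712424637
tcp [ 0.5587 -0.3499  0.0474]
cur [ 0.5587 -0.3499  0.0474] phi 93.4 turn -0.1 off [ 0.1794  0.0237 -0.1026] rows 3.588957174225306 tilt [-0.0023  0.0047  1.    ] width 0.467 F [-0.3028  1.4041  9.4776] t 12.9
```

Request:
jog_arm --deltas '[{"gripper": 0.3,"offset": [0,0,-0.03],"rotation": [0,0,0]},{"gripper": 0.3,"offset": [0,0,-0.04],"rotation": [0,0,0]},{"gripper": 0.3,"offset": [0,0,-0.03],"rotation": [0,0,0]},{"gripper": 0.3,"offset": [0.036,0.005,0],"rotation": [0,0,0]},{"gripper": 0.3,"offset": [0.036,0.005,0],"rotation": [0,0,0]},{"gripper": 0.3,"offset": [0.036,0.005,0],"rotation": [0,0,0]},{"gripper": 0.3,"offset": [0.036,0.005,0],"rotation": [0,0,0]},{"gripper": 0.3,"offset": [0.035,0.004,0],"rotation": [0,0,0]},{"gripper": 0.3,"offset": [0,0,0],"rotation": [0,0,0]},{"gripper": 0.3,"offset": [0,0,0],"rotation": [0,0,0]},{"gripper": 0.3,"offset": [0,0,0],"rotation": [0,0,0]}]'

```text
clock: 14.0
position: [0.5703, -0.17, 0.1449]
ee_rot: [0.686, 0.727, 0.0, 0.001]
ft_force: [-1.0, -0.2, -1.1]
grip_width: 0.465
grasp_force: 41.4
```

```bash
python3 cap.py w11 blue 0.181; python3 -c "
from h import *
plan((*rk(-.02,-.149),0.06),93.5)
im,p=load('w11'); cv2.imwrite('pics/w11c.png',im[:,60:460])"
```

```text
px 254.3 286.3 r 29.2 world [ 0.5686 -0.1656  0.177 ] radius 0.012278733219404737
tcp [ 0.5703 -0.17    0.1449]
cur [ 0.5701 -0.1702  0.1446] phi 93.3 turn -0.2 off [0.0009 0.0014 0.0846] rows 1.6926247345532246 tilt [-0.0006  0.0011  1.    ] width 0.467 F [ 0.1267  0.2638 -1.616 ] t 14.1
```

View pics/w11c.png

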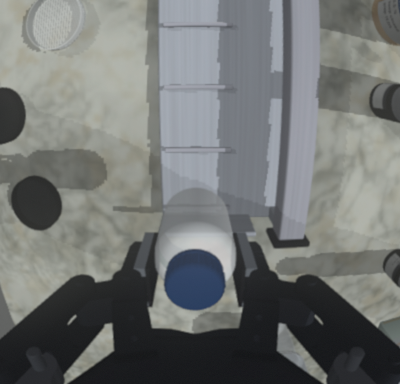

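The bottle is held upright over bay 1. The ribs between the bays show at crop y 150, 88 and 24.

```bash
python3 - <<'E'
from h import *
im,p=load('w11')
for v,y in ((150,-.121),(88,-.065),(24,-.009)):
    P=at("wrist",(255,v),.017,p)[:2]; d=P-BTN; print(y, d@EY+.055, d@EX+.06)
E
```

```text
-0.121 -0.12144505387269791 -0.022022148769627076
-0.065 -0.06647391707516548 -0.021831461364091337
-0.009 -0.009659932858581459 -0.02163236726985794
```

Request:
jog_arm --deltas '[{"gripper": 0.3,"offset": [0.001,0.001,0.04],"rotation": [0,0,0]},{"gripper": 0.3,"offset": [0,0,0.032],"rotation": [0,0,0]},{"gripper": 0.3,"offset": [0,0,0.008],"rotation": [0,0,0]},{"gripper": 0.3,"offset": [0,0,0.003],"rotation": [0,0,0]},{"gripper": 0.3,"offset": [0,0,0],"rotation": [0,0,0]},{"gripper": 0.3,"offset": [0,0,0],"rotation": [0,0,0]}]'

```text
clock: 14.65
position: [0.5721, -0.1682, 0.0624]
ee_rot: [0.686, 0.728, 0.001, 0.001]
ft_force: [0.6, -0.5, -0.4]
grip_width: 0.466
grasp_force: 41.4
```

Request:
jog_arm --deltas '[{"gripper": 0.3,"offset": [0,0,0.002],"rotation": [0,0,0]},{"gripper": 0.3,"offset": [0,0,0.001],"rotation": [0,0,0]},{"gripper": 0.3,"offset": [0,0,0],"rotation": [0,0,0]},{"gripper": 0.5,"offset": [0,0,0],"rotation": [0,0,0]},{"gripper": 0.6,"offset": [0,0,0],"rotation": [0,0,0]},{"gripper": 0.6,"offset": [0,0,0],"rotation": [0,0,0]},{"gripper": 0.6,"offset": [0,0,-0.04],"rotation": [0,0,0]},{"gripper": 0.7,"offset": [0,0,-0.05],"rotation": [0,0,0]},{"gripper": 0.8,"offset": [0,0,-0.05],"rotation": [0,0,0]},{"gripper": 0.8,"offset": [0,0,-0.05],"rotation": [0,0,0]},{"gripper": 0.8,"offset": [0,0,0],"rotation": [0,0,0]}]'

```text
clock: 15.75
position: [0.5736, -0.1689, 0.2549]
ee_rot: [0.686, 0.728, 0.003, 0.004]
ft_force: [0.2, -0.7, -0.4]
grip_width: 0.801
grasp_force: 0.0
```

```bash
python3 cap.py w12 blue 0.090; python3 -c "
from h import *
print(rk(-.02,-.149)); plan((.4092,.2799,0.25),93.5)"
```

```text
px 252.2 165.2 r 12.0 world [ 0.571  -0.1659  0.086 ] radius 0.012524494762186148
px 471.6 20.1 r 11.0 world [0.8239 0.0369 0.086 ] radius 0.02070859717029581
px 477.8 40.5 r 10.8 world [0.8354 0.0133 0.086 ] radius 0.02068562373907534
tcp [ 0.5736 -0.1689  0.2549]
[ 0.5714 -0.1693]
cur [ 0.5725 -0.1683  0.2513] phi 93.4 turn -0.1 off [ 0.4573 -0.1357  0.0013] rows 9.145795366428379 tilt [-0.0008  0.0062  1.    ] width 0.801 F [-0.7421  0.1723 -1.2577] t 15.8
```

Request:
jog_arm --deltas '[{"gripper": 0.75,"offset": [0.0457,-0.0136,0],"rotation": [0,0,0]},{"gripper": 0.75,"offset": [0.0457,-0.0136,0],"rotation": [0,0,0]},{"gripper": 0.75,"offset": [0.0457,-0.0136,0],"rotation": [0,0,0]},{"gripper": 0.75,"offset": [0.0457,-0.0136,0],"rotation": [0,0,0]},{"gripper": 0.75,"offset": [0.0457,-0.0136,0],"rotation": [0,0,0]},{"gripper": 0.75,"offset": [0.0457,-0.0136,0],"rotation": [0,0,0]},{"gripper": 0.75,"offset": [0.0457,-0.0136,0],"rotation": [0,0,0]},{"gripper": 0.75,"offset": [0.0457,-0.0136,0],"rotation": [0,0,0]},{"gripper": 0.75,"offset": [0.0457,-0.0136,0],"rotation": [0,0,0]},{"gripper": 0.75,"offset": [0.0457,-0.0136,0],"rotation": [0,0,0]},{"gripper": 0.75,"offset": [0,0,0.03],"rotation": [0,0,0]},{"gripper": 0.75,"offset": [0,0,0.04],"rotation": [0,0,0]},{"gripper": 0.75,"offset": [0,0,0],"rotation": [0,0,0]},{"gripper": 0.75,"offset": [0,0,0],"rotation": [0,0,0]},{"gripper": 0.75,"offset": [0,0,0],"rotation": [0,0,0]}]'

```text
clock: 17.3
position: [0.409, 0.2808, 0.1794]
ee_rot: [0.686, 0.728, 0.001, 0.0]
ft_force: [-0.4, -0.1, 0.4]
grip_width: 0.751
grasp_force: 0.0
```

```bash
python3 cap.py w13 blue 0.078; python3 -c "
from h import *
plan((.4092,.2799,0.045),93.5)"; sed -i 's/^print("tcp".*//' cap.py; python3 - <<'E'
E
sed -n 1,1p h.py >/dev/null; python3 -c "
from h import *
im,p=load('w13'); hsv=cv2.cvtColor(im,cv2.COLOR_BGR2HSV); m=cv2.inRange(hsv,(0,130,50),(8,255,255))|cv2.inRange(hsv,(172,130,50),(180,255,255)); ys,xs=np.nonzero(m); print(len(xs), at('wrist',(xs.mean(),ys.mean()),.076,p) if len(xs) else 0)"
```

```text
px 254.1 183.6 r 14.9 world [0.4071 0.2851 0.074 ] radius 0.01257332698562608
px 503.6 298.2 r 12.8 world [0.783  0.1304 0.074 ] radius 0.0394306738512639
tcp [0.409  0.2808 0.1794]
cur [0.4091 0.2809 0.1796] phi 93.4 turn -0.1 off [-0.001   0.      0.1346] rows 2.69168490484975 tilt [0.0018 0.002  1.    ] width 0.747 F [ 0.287  -0.2207 -0.1732] t 17.4
712 [0.4665 0.3873 0.076 ]
```

Request:
jog_arm --deltas '[{"gripper": 0.75,"offset": [0.004,-0.002,0.044],"rotation": [0,0,0]},{"gripper": 0.75,"offset": [0,0,0.045],"rotation": [0,0,0]},{"gripper": 0.75,"offset": [0,0,0.045],"rotation": [0,0,0]},{"gripper": 0.75,"offset": [0,0,0],"rotation": [0,0,0]},{"gripper": 0.3,"offset": [0,0,0],"rotation": [0,0,0]},{"gripper": 0.3,"offset": [0,0,0],"rotation": [0,0,0]},{"gripper": 0.3,"offset": [0,0,0],"rotation": [0,0,0]},{"gripper": 0.3,"offset": [0,0,0],"rotation": [0,0,0]},{"gripper": 0.3,"offset": [0,0,0],"rotation": [0,0,0]},{"gripper": 0.3,"offset": [0,0,-0.03],"rotation": [0,0,0]},{"gripper": 0.3,"offset": [0,0,-0.04],"rotation": [0,0,0]},{"gripper": 0.3,"offset": [0,0,-0.03],"rotation": [0,0,0]},{"gripper": 0.3,"offset": [0,0,0],"rotation": [0,0,0]}]'

```text
clock: 18.65
position: [0.4084, 0.2863, 0.1497]
ee_rot: [0.686, 0.728, 0.005, 0.0]
ft_force: [1.0, 0.1, -1.2]
grip_width: 0.463
grasp_force: 41.1
```

```bash
python3 cap.py w14 blue 0.18; python3 -c "
from h import *
plan((*rk(-.02,-.093),0.15),93.5)"
```

```text
px 253.3 289.3 r 29.3 world [0.4066 0.2842 0.176 ] radius 0.013145507447805837
px 507.6 313.3 r 8.7 world [0.5892 0.2479 0.176 ] radius 0.013796831985389701
cur [0.4074 0.2856 0.1473] phi 93.4 turn -0.1 off [-0.4081  0.1359 -0.0027] rows 8.162198684140275 tilt [0.0048 0.0048 1.    ] width 0.467 F [ 0.4467  0.0918 -2.4668] t 18.7
```

Request:
jog_arm --deltas '[{"gripper": 0.3,"offset": [0,0,-0.04],"rotation": [0,0,0]},{"gripper": 0.3,"offset": [-0.0453,0.0151,0],"rotation": [0,0,0]},{"gripper": 0.3,"offset": [-0.0453,0.0151,0],"rotation": [0,0,0]},{"gripper": 0.3,"offset": [-0.0453,0.0151,0],"rotation": [0,0,0]},{"gripper": 0.3,"offset": [-0.0453,0.0151,0],"rotation": [0,0,0]},{"gripper": 0.3,"offset": [-0.0453,0.0151,0],"rotation": [0,0,0]},{"gripper": 0.3,"offset": [-0.0453,0.0151,0],"rotation": [0,0,0]},{"gripper": 0.3,"offset": [-0.0453,0.0151,0],"rotation": [0,0,0]},{"gripper": 0.3,"offset": [-0.0453,0.0151,0],"rotation": [0,0,0]},{"gripper": 0.3,"offset": [-0.0453,0.0151,0],"rotation": [0,0,0]},{"gripper": 0.3,"offset": [0,0,0.03],"rotation": [0,0,0]},{"gripper": 0.3,"offset": [0,0,0],"rotation": [0,0,0]},{"gripper": 0.3,"offset": [0,0,0],"rotation": [0,0,0]},{"gripper": 0.3,"offset": [0,0,0],"rotation": [0,0,0]}]'

```text
clock: 20.1
position: [0.5662, -0.1133, 0.1547]
ee_rot: [0.685, 0.728, 0.001, 0.0]
ft_force: [-0.2, -0.2, -0.5]
grip_width: 0.467
grasp_force: 41.1
```

```bash
python3 cap.py w15 blue 0.188; python3 -c "
from h import *
plan((*rk(-.02,-.093),0.06),93.5)"
```

```text
px 252.9 288.3 r 30.3 world [ 0.5642 -0.1123  0.184 ] radius 0.013141230701223661
cur [ 0.5663 -0.1134  0.1549] phi 93.5 turn -0.0 off [-0.0001  0.0017  0.0949] rows 1.8974695026522814 tilt [0.0006 0.0015 1.    ] width 0.465 F [-0.8496  0.5763 -0.8635] t 20.1
```

Request:
jog_arm --deltas '[{"gripper": 0.3,"offset": [0,0.002,0.04],"rotation": [0,0,0]},{"gripper": 0.3,"offset": [0,0,0.04],"rotation": [0,0,0]},{"gripper": 0.3,"offset": [0,0,0.01],"rotation": [0,0,0]},{"gripper": 0.3,"offset": [0,0,0.005],"rotation": [0,0,0]},{"gripper": 0.3,"offset": [0,0,0.001],"rotation": [0,0,0]},{"gripper": 0.3,"offset": [0,0,0],"rotation": [0,0,0]},{"gripper": 0.3,"offset": [0,0,0],"rotation": [0,0,0]}]'

```text
clock: 20.85
position: [0.5688, -0.1144, 0.0592]
ee_rot: [0.686, 0.728, 0.001, 0.001]
ft_force: [-0.4, -0.3, -1.2]
grip_width: 0.468
grasp_force: 41.1
```

Request:
jog_arm --deltas '[{"gripper": 0.3,"offset": [0,0,0.0015],"rotation": [0,0,0]},{"gripper": 0.3,"offset": [0,0,0],"rotation": [0,0,0]},{"gripper": 0.5,"offset": [0,0,0],"rotation": [0,0,0]},{"gripper": 0.6,"offset": [0,0,0],"rotation": [0,0,0]},{"gripper": 0.6,"offset": [0,0,0],"rotation": [0,0,0]},{"gripper": 0.6,"offset": [0,0,-0.04],"rotation": [0,0,0]},{"gripper": 0.7,"offset": [0,0,-0.05],"rotation": [0,0,0]},{"gripper": 0.75,"offset": [0,0,-0.05],"rotation": [0,0,0]},{"gripper": 0.75,"offset": [0,0,-0.05],"rotation": [0,0,0]},{"gripper": 0.75,"offset": [0,0,0],"rotation": [0,0,0]}]'

```text
clock: 21.85
position: [0.5705, -0.1154, 0.2533]
ee_rot: [0.686, 0.728, 0.004, 0.004]
ft_force: [-0.1, 0.3, -0.5]
grip_width: 0.75
grasp_force: 0.0
```

```bash
python3 cap.py w16 blue 0.090; python3 -c "
from h import *
print(rk(-.02,-.149),rk(-.02,-.093)); plan((.4665,.3840,0.25),93.5)"
```

```text
px 252.3 168.1 r 12.0 world [ 0.5682 -0.115   0.086 ] radius 0.012517387246460449
px 252.5 213.3 r 11.5 world [ 0.5713 -0.1664  0.086 ] radius 0.012615963382255018
px 473.7 51.9 r 11.2 world [0.8245 0.0499 0.086 ] radius 0.020823424396878842
px 477.8 74.1 r 10.4 world [0.8341 0.0239 0.086 ] radius 0.019689467194235605
[ 0.5714 -0.1693] [ 0.568  -0.1134]
cur [ 0.5693 -0.1149  0.2497] phi 93.4 turn -0.1 off [ 0.5042 -0.0721 -0.0003] rows 10.084260703420519 tilt [-0.0001  0.0061  1.    ] width 0.749 F [ 0.6417  0.2063 -1.7569] t 21.9
```

Bottles in bays 1 and 2 are within 3 mm. Next is the red bottle.

Request:
jog_arm --deltas '[{"gripper": 0.75,"offset": [0.0458,-0.0066,0],"rotation": [0,0,0]},{"gripper": 0.75,"offset": [0.0458,-0.0066,0],"rotation": [0,0,0]},{"gripper": 0.75,"offset": [0.0458,-0.0066,0],"rotation": [0,0,0]},{"gripper": 0.75,"offset": [0.0458,-0.0066,0],"rotation": [0,0,0]},{"gripper": 0.75,"offset": [0.0458,-0.0066,0],"rotation": [0,0,0]},{"gripper": 0.75,"offset": [0.0458,-0.0066,0],"rotation": [0,0,0]},{"gripper": 0.75,"offset": [0.0458,-0.0066,0],"rotation": [0,0,0]},{"gripper": 0.75,"offset": [0.0458,-0.0066,0],"rotation": [0,0,0]},{"gripper": 0.75,"offset": [0.0458,-0.0066,0],"rotation": [0,0,0]},{"gripper": 0.75,"offset": [0.0458,-0.0066,0],"rotation": [0,0,0]},{"gripper": 0.75,"offset": [0.0458,-0.0066,0],"rotation": [0,0,0]},{"gripper": 0.75,"offset": [0,0,0.03],"rotation": [0,0,0]},{"gripper": 0.75,"offset": [0,0,0.04],"rotation": [0,0,0]},{"gripper": 0.75,"offset": [0,0,0],"rotation": [0,0,0]},{"gripper": 0.75,"offset": [0,0,0],"rotation": [0,0,0]},{"gripper": 0.75,"offset": [0,0,0],"rotation": [0,0,0]}]'

```text
clock: 23.5
position: [0.4663, 0.3844, 0.1781]
ee_rot: [0.686, 0.728, 0.001, -0.0]
ft_force: [-0.2, -0.2, 0.2]
grip_width: 0.748
grasp_force: 0.0
```

```bash
python3 cap.py w17 red 0.080; python3 -c "
from h import *
plan((.4665,.3840,0.045),93.5)"
```

```text
px 256.2 187.1 r 14.8 world [0.4662 0.3868 0.076 ] radius 0.012374868211463583
cur [0.4664 0.3846 0.1783] phi 93.4 turn -0.1 off [-0.0006  0.0001  0.1333] rows 2.6659512354479773 tilt [0.002 0.002 1.   ] width 0.750 F [ 0.068  -0.1175  0.637 ] t 23.6
```

Request:
jog_arm --deltas '[{"gripper": 0.75,"offset": [0.0015,0,0.044],"rotation": [0,0,0]},{"gripper": 0.75,"offset": [0,0,0.044],"rotation": [0,0,0]},{"gripper": 0.75,"offset": [0,0,0.045],"rotation": [0,0,0]},{"gripper": 0.75,"offset": [0,0,0],"rotation": [0,0,0]},{"gripper": 0.3,"offset": [0,0,0],"rotation": [0,0,0]},{"gripper": 0.3,"offset": [0,0,0],"rotation": [0,0,0]},{"gripper": 0.3,"offset": [0,0,0],"rotation": [0,0,0]},{"gripper": 0.3,"offset": [0,0,0],"rotation": [0,0,0]},{"gripper": 0.3,"offset": [0,0,0],"rotation": [0,0,0]},{"gripper": 0.3,"offset": [0,0,-0.04],"rotation": [0,0,0]},{"gripper": 0.3,"offset": [0,0,-0.05],"rotation": [0,0,0]},{"gripper": 0.3,"offset": [0,0,-0.05],"rotation": [0,0,0]},{"gripper": 0.3,"offset": [0,0,0],"rotation": [0,0,0]},{"gripper": 0.3,"offset": [0,0,0],"rotation": [0,0,0]}]'

```text
clock: 24.95
position: [0.4661, 0.3864, 0.1859]
ee_rot: [0.686, 0.728, 0.002, -0.0]
ft_force: [0.1, -0.3, -2.1]
grip_width: 0.471
grasp_force: 41.3
```

```bash
python3 cap.py w18 red 0.22; python3 -c "
from h import *
plan((*rk(-.02,-.037),0.16),93.5)"
```

```text
px 254.0 291.4 r 29.7 world [0.4646 0.3863 0.216 ] radius 0.012870932835887278
cur [0.4653 0.3858 0.1839] phi 93.4 turn -0.1 off [-0.4485  0.072   0.0239] rows 8.970497786367524 tilt [0.0012 0.0007 1.    ] width 0.469 F [ 0.199  -0.5135 -1.4171] t 25.0
```

Request:
jog_arm --deltas '[{"gripper": 0.3,"offset": [-0.0449,0.0072,0],"rotation": [0,0,0]},{"gripper": 0.3,"offset": [-0.0449,0.0072,0],"rotation": [0,0,0]},{"gripper": 0.3,"offset": [-0.0449,0.0072,0],"rotation": [0,0,0]},{"gripper": 0.3,"offset": [-0.0449,0.0072,0],"rotation": [0,0,0]},{"gripper": 0.3,"offset": [-0.0449,0.0072,0],"rotation": [0,0,0]},{"gripper": 0.3,"offset": [-0.0449,0.0072,0],"rotation": [0,0,0]},{"gripper": 0.3,"offset": [-0.0449,0.0072,0],"rotation": [0,0,0]},{"gripper": 0.3,"offset": [-0.0449,0.0072,0],"rotation": [0,0,0]},{"gripper": 0.3,"offset": [-0.0449,0.0072,0],"rotation": [0,0,0]},{"gripper": 0.3,"offset": [-0.0449,0.0072,0],"rotation": [0,0,0]},{"gripper": 0.3,"offset": [0,0,0.025],"rotation": [0,0,0]},{"gripper": 0.3,"offset": [0,0,0],"rotation": [0,0,0]},{"gripper": 0.3,"offset": [0,0,0],"rotation": [0,0,0]},{"gripper": 0.3,"offset": [0,0,0],"rotation": [0,0,0]}]'

```text
clock: 26.4
position: [0.564, -0.0568, 0.1586]
ee_rot: [0.685, 0.728, 0.0, -0.0]
ft_force: [0.3, -0.0, -1.6]
grip_width: 0.472
grasp_force: 41.2
```

```bash
python3 cap.py w19 red 0.195; python3 -c "
from h import *
plan((*rk(-.02,-.037),0.06),93.5)"
```

```text
px 253.7 291.3 r 30.2 world [ 0.5623 -0.0549  0.191 ] radius 0.012806818666536502
cur [ 0.5642 -0.0569  0.1588] phi 93.5 turn 0.0 off [-0.0006  0.0004  0.0988] rows 1.9767535325611252 tilt [0.0005 0.0006 1.    ] width 0.470 F [ 0.1567  0.0843 -1.3984] t 26.4
```

Request:
jog_arm --deltas '[{"gripper": 0.3,"offset": [-0.001,0.001,0.045],"rotation": [0,0,0]},{"gripper": 0.3,"offset": [0,0,0.04],"rotation": [0,0,0]},{"gripper": 0.3,"offset": [0,0,0.01],"rotation": [0,0,0]},{"gripper": 0.3,"offset": [0,0,0.0035],"rotation": [0,0,0]},{"gripper": 0.3,"offset": [0,0,0.001],"rotation": [0,0,0]},{"gripper": 0.3,"offset": [0,0,0],"rotation": [0,0,0]},{"gripper": 0.3,"offset": [0,0,0],"rotation": [0,0,0]}]'

```text
clock: 27.15
position: [0.5659, -0.0591, 0.0603]
ee_rot: [0.686, 0.728, 0.001, 0.001]
ft_force: [-0.6, -0.5, -1.0]
grip_width: 0.47
grasp_force: 41.2
```

Request:
jog_arm --deltas '[{"gripper": 0.3,"offset": [0.001,0,0.0025],"rotation": [0,0,0]},{"gripper": 0.3,"offset": [0,0,0],"rotation": [0,0,0]},{"gripper": 0.5,"offset": [0,0,0],"rotation": [0,0,0]},{"gripper": 0.6,"offset": [0,0,0],"rotation": [0,0,0]},{"gripper": 0.6,"offset": [0,0,0],"rotation": [0,0,0]},{"gripper": 0.6,"offset": [0,0,-0.04],"rotation": [0,0,0]},{"gripper": 0.7,"offset": [0,0,-0.05],"rotation": [0,0,0]},{"gripper": 0.9,"offset": [0,0,-0.05],"rotation": [0,0,0]},{"gripper": 0.9,"offset": [0,0,-0.05],"rotation": [0,0,0]},{"gripper": 0.9,"offset": [0,0,0],"rotation": [0,0,0]}]'

```text
clock: 28.15
position: [0.5676, -0.0588, 0.2532]
ee_rot: [0.686, 0.728, 0.004, 0.003]
ft_force: [-0.2, -0.1, -1.3]
grip_width: 0.903
grasp_force: 0.0
```

```bash
python3 cap.py w20 red 0.092; python3 -c "
from h import *
print(rk(-.02,-.037)); plan((.4223,.1246,0.20),93.5)"
```

```text
px 252.2 169.1 r 11.7 world [ 0.5653 -0.0586  0.088 ] radius 0.012170987833532586
[ 0.5646 -0.0575]
cur [ 0.5664 -0.0584  0.2496] phi 93.4 turn -0.1 off [ 0.1914 -0.1327  0.0496] rows 3.828207016667228 tilt [0.0006 0.0061 1.    ] width 0.899 F [-0.5982 -0.2417 -1.4494] t 28.2
```

Request:
jog_arm --deltas '[{"gripper": 0.95,"offset": [0.0383,-0.0265,0],"rotation": [0,0,0]},{"gripper": 0.95,"offset": [0.0383,-0.0265,0],"rotation": [0,0,0]},{"gripper": 0.95,"offset": [0.0383,-0.0265,0],"rotation": [0,0,0]},{"gripper": 0.95,"offset": [0.0383,-0.0265,0],"rotation": [0,0,0]},{"gripper": 0.95,"offset": [0.0383,-0.0265,0],"rotation": [0,0,0]},{"gripper": 0.95,"offset": [0,0,0.04],"rotation": [0,0,0]},{"gripper": 0.95,"offset": [0,0,0.04],"rotation": [0,0,0]},{"gripper": 0.95,"offset": [0,0,0],"rotation": [0,0,0]},{"gripper": 0.95,"offset": [0,0,0],"rotation": [0,0,0]}]'

```text
clock: 29.1
position: [0.4209, 0.1247, 0.1662]
ee_rot: [0.686, 0.728, -0.001, -0.0]
ft_force: [0.5, 0.8, 0.6]
grip_width: 0.948
grasp_force: 0.0
```

```bash
python3 -c "
from h import *
im,p=shot('w21'); print(p)
cv2.imwrite('pics/w21c.png',cv2.resize(im[:,60:460],None,fx=1.5,fy=1.5))"
```

```text
(array([0.4209, 0.1247, 0.1662]), array([ 0.686 ,  0.7276, -0.0011, -0.0002]))
```

View pics/w21c.png

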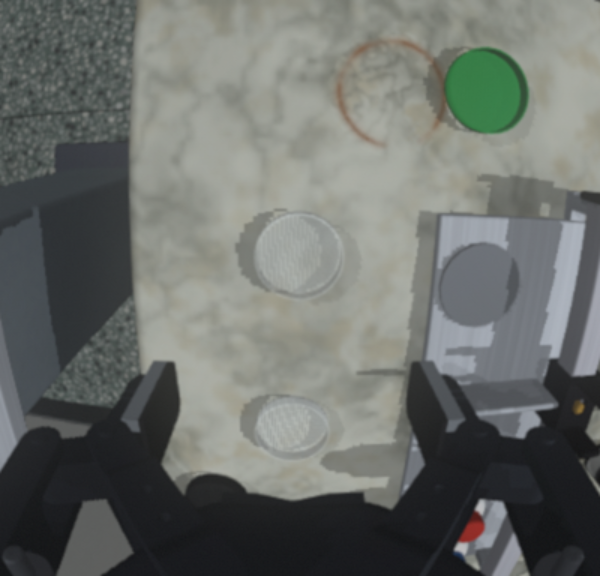

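The near dish is at px (259.3,170), the other dish at px (254,284.7), the pad at px (379.7,189.3), and the button is still showing in the end stop at crop (578,407).

```bash
python3 -c "
from h import *
im,p=load('w21')
print('dish2',at('wrist',(259.3,170),.011,p), at('wrist',(60+255/1.5,170),.011,p), at('wrist',(60+342/1.5,170),.011,p))
print('dish1',at('wrist',(254,284.7),.011,p)); print('pad',at('wrist',(379.7,189.3),.016,p), rk(-.02,.135))
plan((.4223,.1246,.012),93.5)"
```

```text
dish2 [0.4236 0.1268 0.011 ] [0.3942 0.1251 0.011 ] [0.4525 0.1286 0.011 ]
dish1 [ 0.4264 -0.0156  0.011 ]
pad [0.5535 0.1155 0.016 ] [0.5541 0.1142]
cur [0.4217 0.1251 0.1673] phi 93.4 turn -0.1 off [-0.0005  0.0005  0.1553] rows 3.1060008324991553 tilt [0.     0.0003 1.    ] width 0.947 F [0.737  0.8865 0.6082] t 29.1
```

Request:
jog_arm --deltas '[{"gripper": 0.95,"offset": [0.0016,0.002,0.04],"rotation": [0,0,0]},{"gripper": 0.95,"offset": [0,0,0.045],"rotation": [0,0,0]},{"gripper": 0.95,"offset": [0,0,0.045],"rotation": [0,0,0]},{"gripper": 0.95,"offset": [0,0,0.0245],"rotation": [0,0,0]},{"gripper": 0.95,"offset": [0,0,0],"rotation": [0,0,0]},{"gripper": 0.95,"offset": [0,0,0],"rotation": [0,0,0]}]' --newtons 25

```text
clock: 29.75
position: [0.4245, 0.1273, 0.0134]
ee_rot: [0.686, 0.728, 0.001, 0.0]
ft_force: [-0.3, 0.1, 0.6]
grip_width: 0.948
grasp_force: 0.0
```

Request:
jog_arm --deltas '[{"gripper": 0.6,"offset": [0,0,0],"rotation": [0,0,0]},{"gripper": 0.6,"offset": [0,0,0],"rotation": [0,0,0]},{"gripper": 0.6,"offset": [0,0,0],"rotation": [0,0,0]},{"gripper": 0.6,"offset": [0,0,0],"rotation": [0,0,0]},{"gripper": 0.6,"offset": [0,0,0],"rotation": [0,0,0]}]'

```text
clock: 30.25
position: [0.4247, 0.1277, 0.0139]
ee_rot: [0.686, 0.728, 0.002, 0.0]
ft_force: [-2.5, -1.4, 12.2]
grip_width: 0.68
grasp_force: 24.1
```

Request:
jog_arm --deltas '[{"gripper": 0.6,"offset": [0,0,-0.03],"rotation": [0,0,0]},{"gripper": 0.6,"offset": [0,0,-0.04],"rotation": [0,0,0]},{"gripper": 0.6,"offset": [0,0,-0.03],"rotation": [0,0,0]},{"gripper": 0.6,"offset": [-0.002,0.043,0],"rotation": [0,0,0]},{"gripper": 0.6,"offset": [-0.002,0.043,0],"rotation": [0,0,0]},{"gripper": 0.6,"offset": [-0.002,0.043,0],"rotation": [0,0,0]},{"gripper": 0.6,"offset": [0,0,0],"rotation": [0,0,0]},{"gripper": 0.6,"offset": [0,0,0],"rotation": [0,0,0]},{"gripper": 0.6,"offset": [0,0,0],"rotation": [0,0,0]}]'

```text
clock: 31.15
position: [0.5518, 0.1286, 0.1124]
ee_rot: [0.686, 0.728, 0.0, -0.0]
ft_force: [-0.2, 0.2, -0.6]
grip_width: 0.679
grasp_force: 27.4
```

```bash
python3 -c "
from h import *
im,p=shot('w22'); plan((.5538,.1149,.029),93.5)
cv2.imwrite('pics/w22c.png',im[60:,60:460])"
```

```text
cur [0.5516 0.1287 0.1125] phi 93.4 turn -0.1 off [-0.014   0.0014  0.0835] rows 1.6691148021388376 tilt [0.001  0.0003 1.    ] width 0.679 F [ 0.0215 -0.4739 -0.5534] t 31.2
```

View pics/w22c.png

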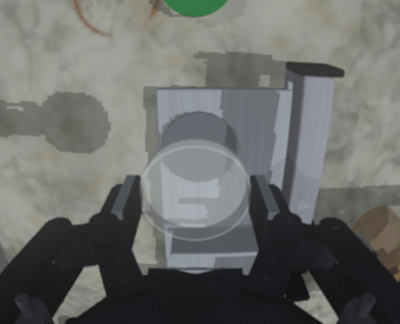

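The dish is held level, its lid circle centred at px (256,250), with the pad visible behind it.

```bash
python3 -c "
from h import *
im,p=load('w22'); print(p[0], at('wrist',(256,250),.109,p))
for u in ((142+60,250),(250+60,250),(256,198),(256,302)): print(at('wrist',u,.110,p))"
```

```text
[0.5518 0.1286 0.1124] [0.5512 0.1297 0.109 ]
[0.5226 0.1282 0.11  ]
[0.5798 0.1316 0.11  ]
[0.5494 0.1596 0.11  ]
[0.5533 0.0941 0.11  ]
```

Request:
jog_arm --deltas '[{"gripper": 0.6,"offset": [-0.0147,0.0015,0],"rotation": [0,0,0]},{"gripper": 0.6,"offset": [0,0,0.04],"rotation": [0,0,0]},{"gripper": 0.6,"offset": [0,0,0.03],"rotation": [0,0,0]},{"gripper": 0.6,"offset": [0,0,0.008],"rotation": [0,0,0]},{"gripper": 0.6,"offset": [0,0,0.002],"rotation": [0,0,0]},{"gripper": 0.6,"offset": [0,0,0],"rotation": [0,0,0]},{"gripper": 0.6,"offset": [0,0,0],"rotation": [0,0,0]}]'

```text
clock: 31.9
position: [0.5556, 0.1141, 0.0333]
ee_rot: [0.686, 0.728, 0.001, 0.0]
ft_force: [-0.2, 0.4, -0.5]
grip_width: 0.677
grasp_force: 27.4
```

Request:
jog_arm --deltas '[{"gripper": 0.6,"offset": [0,-0.0015,0.002],"rotation": [0,0,0]},{"gripper": 0.6,"offset": [0,0,0.0015],"rotation": [0,0,0]},{"gripper": 0.6,"offset": [0,0,0],"rotation": [0,0,0]},{"gripper": 0.6,"offset": [0,0,0],"rotation": [0,0,0]}]'

```text
clock: 32.3
position: [0.5537, 0.1141, 0.03]
ee_rot: [0.686, 0.728, 0.001, -0.0]
ft_force: [-6.1, -1.2, 16.4]
grip_width: 0.681
grasp_force: 29.2
```

Request:
jog_arm --deltas '[{"gripper": 0.6,"offset": [0,0,-0.001],"rotation": [0,0,0]},{"gripper": 0.75,"offset": [0,0,0],"rotation": [0,0,0]},{"gripper": 0.85,"offset": [0,0,0],"rotation": [0,0,0]},{"gripper": 0.85,"offset": [0,0,0],"rotation": [0,0,0]},{"gripper": 0.85,"offset": [0,0,-0.03],"rotation": [0,0,0]},{"gripper": 0.95,"offset": [0,0,-0.04],"rotation": [0,0,0]},{"gripper": 0.95,"offset": [0,0,-0.045],"rotation": [0,0,0]},{"gripper": 0.95,"offset": [0,0,-0.045],"rotation": [0,0,0]},{"gripper": 0.95,"offset": [0,0,0],"rotation": [0,0,0]},{"gripper": 0.95,"offset": [0,0,0],"rotation": [0,0,0]}]'

```text
clock: 33.3
position: [0.5536, 0.114, 0.19]
ee_rot: [0.686, 0.728, 0.001, 0.0]
ft_force: [-0.9, 0.2, -0.6]
grip_width: 0.95
grasp_force: 0.0
```

```bash
python3 -c "
from h import *
im,p=shot('w23'); plan((.4264,-.0156,.19),93.5)
print(proj('wrist',(.5538,.1149,.029),p),proj('wrist',(.5538,.1149,.016),p),proj('wrist',(.5238,.1149,.029),p),proj('wrist',(.5838,.1149,.029),p))
c=im[100:260,180:340]; g=cv2.GaussianBlur(cv2.cvtColor(c,cv2.COLOR_BGR2GRAY),(3,3),0)
h=cv2.HoughCircles(g,cv2.HOUGH_GRADIENT,1,30,param1=60,param2=18,minRadius=24,maxRadius=48)
print(h[0]+[180,100,0] if h is not None else None)
for q in (h[0][:3] if h is not None else []): print(at('wrist',(q[0]+180,q[1]+100),.027,p), np.linalg.norm(at('wrist',(q[0]+180+q[2],q[1]+100),.027,p)-at('wrist',(q[0]+180,q[1]+100),.027,p)))
"
```

```text
cur [0.5528 0.1139 0.1886] phi 93.4 turn -0.1 off [-0.1215 -0.1341 -0.0014] rows 2.6816220275186406 tilt [ 0.0002 -0.0006  1.    ] width 0.951 F [-1.1341  0.1631 -0.1386] t 33.4
[256.1331 169.7768] [256.0766 166.4896] [226.8867 168.1651] [285.2554 171.4874]
[[253.5 170.5  27.7]]
[0.5512 0.1134 0.027 ] 0.028615931875601217
```

Request:
jog_arm --deltas '[{"gripper": 0.95,"offset": [-0.0405,-0.0447,0],"rotation": [0,0,0]},{"gripper": 0.95,"offset": [-0.0405,-0.0447,0],"rotation": [0,0,0]},{"gripper": 0.95,"offset": [-0.0405,-0.0447,0],"rotation": [0,0,0]},{"gripper": 0.95,"offset": [0,0,0.025],"rotation": [0,0,0]},{"gripper": 0.95,"offset": [0,0,0],"rotation": [0,0,0]},{"gripper": 0.95,"offset": [0,0,0],"rotation": [0,0,0]},{"gripper": 0.95,"offset": [0,0,0],"rotation": [0,0,0]}]'

```text
clock: 34.05
position: [0.4486, 0.0073, 0.1642]
ee_rot: [0.685, 0.728, -0.001, 0.0]
ft_force: [0.1, 1.3, -0.7]
grip_width: 0.953
grasp_force: 0.0
```

```bash
cat > dish.py <<'E'
from h import *
import sys
tag,z=sys.argv[1],float(sys.argv[2]); im,p=shot(tag)
c=im[90:290,170:345]; g=cv2.GaussianBlur(cv2.cvtColor(c,cv2.COLOR_BGR2GRAY),(3,3),0)
h=cv2.HoughCircles(g,cv2.HOUGH_GRADIENT,1,30,param1=60,param2=15,minRadius=24,maxRadius=48)
for q in (h[0][:3] if h is not None else []):
    a=at('wrist',(q[0]+170,q[1]+90),z,p); print("px",q[0]+170,q[1]+90,q[2],a,np.linalg.norm(at('wrist',(q[0]+170+q[2],q[1]+90),z,p)-a))
E
python3 dish.py w24 .011; python3 -c "
from h import *
plan((.4264,-.0156,.0134),93.5)"
```

```text
px 234.5 192.5 26.8 [ 0.4277 -0.0154  0.011 ] 0.027404522433537824
px 292.5 242.5 41.9 [ 0.4935 -0.0704  0.011 ] 0.04807803851720522
px 176.5 266.5 24.6 [ 0.3618 -0.113   0.011 ] 0.029985513931316526
cur [0.4488 0.0073 0.1644] phi 93.5 turn -0.0 off [-0.0215 -0.0237  0.151 ] rows 3.0192752088281662 tilt [-0.001  -0.0004  1.    ] width 0.945 F [-0.0274  0.3607 -0.4707] t 34.1
```

Request:
jog_arm --deltas '[{"gripper": 0.95,"offset": [-0.0215,-0.0231,0],"rotation": [0,0,0]},{"gripper": 0.95,"offset": [0,0,0.04],"rotation": [0,0,0]},{"gripper": 0.95,"offset": [0,0,0.04],"rotation": [0,0,0]},{"gripper": 0.95,"offset": [0,0,0.04],"rotation": [0,0,0]},{"gripper": 0.95,"offset": [0,0,0.0],"rotation": [0,0,0]},{"gripper": 0.95,"offset": [0,0,0.0],"rotation": [0,0,0]},{"gripper": 0.95,"offset": [0,0,0],"rotation": [0,0,0]}]'

```text
clock: 34.8
position: [0.428, -0.0158, 0.0461]
ee_rot: [0.686, 0.728, 0.001, 0.001]
ft_force: [-0.2, 0.3, -0.0]
grip_width: 0.948
grasp_force: 0.0
```

```bash
python3 -c "
from h import *
plan((.427,-.0155,.0134),93.5)"
```

```text
cur [ 0.428  -0.0158  0.0461] phi 93.4 turn -0.1 off [ 0.0004 -0.0009  0.0327] rows 0.6546975156120856 tilt [0.0004 0.0026 1.    ] width 0.948 F [-0.1695  0.2864 -0.038 ] t 34.8
```

Request:
jog_arm --deltas '[{"gripper": 0.95,"offset": [0,-0.001,0.031],"rotation": [0,0,0]},{"gripper": 0.95,"offset": [0,0,0],"rotation": [0,0,0]},{"gripper": 0.6,"offset": [0,0,0],"rotation": [0,0,0]},{"gripper": 0.6,"offset": [0,0,0],"rotation": [0,0,0]},{"gripper": 0.6,"offset": [0,0,0],"rotation": [0,0,0]},{"gripper": 0.6,"offset": [0,0,0],"rotation": [0,0,0]},{"gripper": 0.6,"offset": [0,0,0],"rotation": [0,0,0]}]'

```text
clock: 35.5
position: [0.4265, -0.016, 0.0151]
ee_rot: [0.686, 0.728, 0.001, 0.0]
ft_force: [-2.9, -0.4, 8.4]
grip_width: 0.681
grasp_force: 24.7
```

Request:
jog_arm --deltas '[{"gripper": 0.6,"offset": [0,0,-0.03],"rotation": [0,0,0]},{"gripper": 0.6,"offset": [0,0,-0.04],"rotation": [0,0,0]},{"gripper": 0.6,"offset": [0,0,-0.05],"rotation": [0,0,0]},{"gripper": 0.6,"offset": [0,0,-0.02],"rotation": [0,0,0]},{"gripper": 0.6,"offset": [0.03,0.031,0],"rotation": [0,0,0]},{"gripper": 0.6,"offset": [0.03,0.031,0],"rotation": [0,0,0]},{"gripper": 0.6,"offset": [0.03,0.031,0],"rotation": [0,0,0]},{"gripper": 0.6,"offset": [0.03,0.031,0],"rotation": [0,0,0]},{"gripper": 0.6,"offset": [0,0,0],"rotation": [0,0,0]},{"gripper": 0.6,"offset": [0,0,0],"rotation": [0,0,0]},{"gripper": 0.6,"offset": [0,0,0],"rotation": [0,0,0]}]'

```text
clock: 36.6
position: [0.5419, 0.1099, 0.1542]
ee_rot: [0.686, 0.727, 0.0, 0.0]
ft_force: [0.3, -0.6, -0.9]
grip_width: 0.678
grasp_force: 27.3
```

```bash
python3 -c "
from h import *
im,p=shot('w25'); plan((.5538,.1142,.045),93.5)
cv2.imwrite('pics/w25c.png',im[100:350,100:400])"
```

```text
cur [0.5418 0.1099 0.1542] phi 93.3 turn -0.2 off [0.0036 0.0122 0.1092] rows 2.18347740981714 tilt [0.0006 0.0007 1.    ] width 0.676 F [ 0.0531  0.3727 -0.6409] t 36.6
```

View pics/w25c.png

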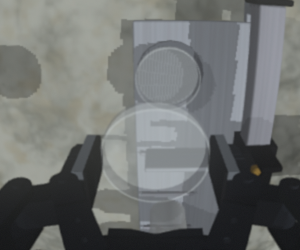

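The held dish is centred at px (255,252). The dish on the pad is at px (269.5,177), concentric with the pad's outline.

```bash
python3 -c "
from h import *
im,p=load('w25'); print(p[0], at('wrist',(255,252.5),.151,p), at('wrist',(269.5,177),.027,p))"
```

```text
[0.5419 0.1099 0.1542] [0.5409 0.1095 0.151 ] [0.5539 0.1139 0.027 ]
```

Request:
jog_arm --deltas '[{"gripper": 0.6,"offset": [0.0036,0.0125,0.02],"rotation": [0,0,0]},{"gripper": 0.6,"offset": [0,0,0.04],"rotation": [0,0,0]},{"gripper": 0.6,"offset": [0,0,0.03],"rotation": [0,0,0]},{"gripper": 0.6,"offset": [0,0,0.014],"rotation": [0,0,0]},{"gripper": 0.6,"offset": [0,0,0.002],"rotation": [0,0,0]},{"gripper": 0.6,"offset": [0,0,0],"rotation": [0,0,0]},{"gripper": 0.6,"offset": [0,0,0],"rotation": [0,0,0]}]'

```text
clock: 37.35
position: [0.5554, 0.1154, 0.049]
ee_rot: [0.686, 0.728, 0.001, 0.0]
ft_force: [0.1, 0.2, 0.1]
grip_width: 0.677
grasp_force: 27.3
```

Request:
jog_arm --deltas '[{"gripper": 0.6,"offset": [-0.001,-0.001,0.002],"rotation": [0,0,0]},{"gripper": 0.6,"offset": [0,0,0.0015],"rotation": [0,0,0]},{"gripper": 0.6,"offset": [0,0,0],"rotation": [0,0,0]},{"gripper": 0.6,"offset": [0,0,0],"rotation": [0,0,0]}]'

```text
clock: 37.75
position: [0.5537, 0.1143, 0.0442]
ee_rot: [0.686, 0.728, 0.0, 0.0]
ft_force: [-0.5, 0.1, 3.9]
grip_width: 0.677
grasp_force: 27.7
```

Contact at 3.9 N. I release, lift and check everything.

Request:
jog_arm --deltas '[{"gripper": 0.75,"offset": [0,0,0],"rotation": [0,0,0]},{"gripper": 0.85,"offset": [0,0,0],"rotation": [0,0,0]},{"gripper": 0.85,"offset": [0,0,0],"rotation": [0,0,0]},{"gripper": 0.85,"offset": [0,0,-0.03],"rotation": [0,0,0]},{"gripper": 0.9,"offset": [0,0,-0.04],"rotation": [0,0,0]},{"gripper": 0.9,"offset": [0,0,-0.045],"rotation": [0,0,0]},{"gripper": 0.9,"offset": [0,0,-0.045],"rotation": [0,0,0]},{"gripper": 0.9,"offset": [0,0,-0.045],"rotation": [0,0,0]},{"gripper": 0.9,"offset": [-0.04,0,0],"rotation": [0,0,0]},{"gripper": 0.9,"offset": [-0.04,0,0],"rotation": [0,0,0]},{"gripper": 0.9,"offset": [-0.04,0,0],"rotation": [0,0,0]},{"gripper": 0.9,"offset": [0,0,0],"rotation": [0,0,0]},{"gripper": 0.9,"offset": [0,0,0],"rotation": [0,0,0]},{"gripper": 0.9,"offset": [0,0,0],"rotation": [0,0,0]}]'

```text
clock: 39.15
position: [0.5604, -0.0043, 0.2485]
ee_rot: [0.685, 0.728, 0.0, -0.0]
ft_force: [0.4, 1.2, 0.3]
grip_width: 0.901
grasp_force: 0.0
```

```bash
python3 cap.py w26 blue 0.090; python3 -c "
from h import *
im,p=load('w26'); cv2.imwrite('pics/w26c.png',cv2.resize(im[:330,100:420],None,fx=1.8,fy=1.8)); print(p[0], proj('wrist',(.5538,.1146,.042),p))"
```

```text
px 257.1 261.9 r 10.7 world [ 0.5684 -0.1154  0.086 ] radius 0.012593768857474394
px 256.7 293.9 r 10.3 world [ 0.571  -0.1644  0.086 ] radius 0.012966048579820887
px 480.1 120.2 r 9.3 world [0.8286 0.0795 0.086 ] radius 0.01745423434524699
px 501.5 324.4 r 7.1 world [ 1.0715 -0.2841  0.086 ] radius 0.031017110825120743
[ 0.5604 -0.0043  0.2485] [256.6754  56.8585]
```

View pics/w26c.png

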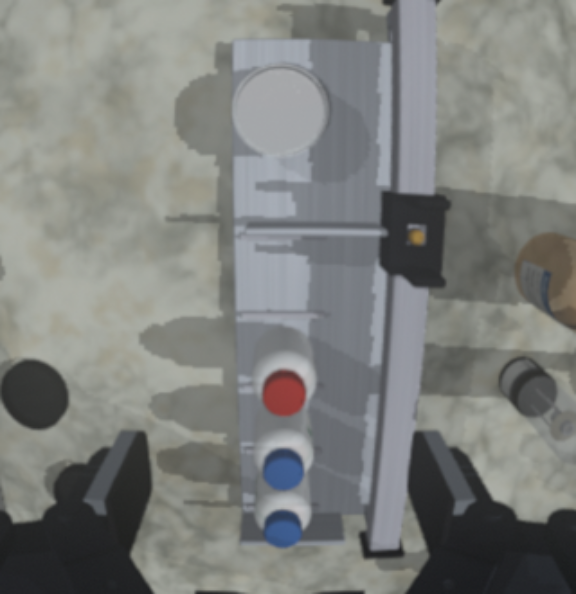

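The final view shows the red and two blue bottles upright in bays 3, 2 and 1, the button up in the end stop's hole, and the dish pile on the pad at crop (281,109). I have now viewed 16 pictures, over the limit of 14, so I'll check the pile's centring with numbers only, from directly above.

Request:
jog_arm --deltas '[{"gripper": 0.9,"offset": [0.04,0,0],"rotation": [0,0,0]},{"gripper": 0.9,"offset": [0.03,0,0],"rotation": [0,0,0]},{"gripper": 0.9,"offset": [0,0,0.03],"rotation": [0,0,0]},{"gripper": 0.9,"offset": [0,0,0.03],"rotation": [0,0,0]},{"gripper": 0.9,"offset": [0,0,0],"rotation": [0,0,0]},{"gripper": 0.9,"offset": [0,0,0],"rotation": [0,0,0]},{"gripper": 0.9,"offset": [0,0,0],"rotation": [0,0,0]}]'

```text
clock: 39.9
position: [0.5572, 0.0646, 0.1904]
ee_rot: [0.686, 0.728, 0.001, 0.001]
ft_force: [0.1, 0.1, -0.6]
grip_width: 0.898
grasp_force: 0.0
```

```bash
python3 - <<'E'
from h import *
im,p=shot("w27"); print(p[0],"expect px",proj("wrist",(*rk(-.02,.135),.042),p))
g=cv2.GaussianBlur(cv2.cvtColor(im,cv2.COLOR_BGR2GRAY),(3,3),0)
# radial edges seen from the expected centre, cast at lid-top height
c0=rk(-.02,.135)
for it in range(3):
    pts=[]
    for a in np.radians(np.arange(0,360,6)):
        r=np.arange(.022,.037,.0004)
        px=np.array([proj("wrist",(c0[0]+q*np.cos(a),c0[1]+q*np.sin(a),.042),p) for q in r],np.float32)
        v=cv2.remap(g,px[:,0],px[:,1],cv2.INTER_LINEAR).ravel().astype(float)
        d=np.abs(np.diff(v)); i=d.argmax(); 
        if d[i]>2: pts.append((c0[0]+r[i]*np.cos(a),c0[1]+r[i]*np.sin(a)))
    P=np.array(pts)
    A=np.c_[2*P,np.ones(len(P))]; w=np.ones(len(P))
    for k in range(15):
        s=np.linalg.lstsq(A*w[:,None],(P**2).sum(1)*w,rcond=None)[0]; R0=np.sqrt(s[2]+s[:2]@s[:2]); e=np.hypot(*(P-s[:2]).T)-R0; w=1/(1+(e/.001)**2)
    c0=s[:2]
    print(len(P),"centre",c0,"R",R0,"inliers",(abs(e)<.001).sum(),"off pad",np.linalg.norm(c0-rk(-.02,.135)))
E
python3 dish.py w28 .041
```

```text
[0.5572 0.0646 0.1904] expect px [255.7311 123.581 ]
60 centre [0.5525 0.113 ] R 0.02852777846414927 inliers 43 off pad 0.0020096061142553527
px 253.5 124.5 29.9 [0.5521 0.113  0.041 ] 0.02838693106635961
px 249.5 202.5 46.3 [0.5526 0.0336 0.041 ] 0.047504031361302664
px 295.5 164.5 28.5 [0.5956 0.0763 0.041 ] 0.028841184929089908Traceback (most recent call last):
  File "<stdin>", line 10, in <module>
  File "h.py", line 16, in proj
    m=imaging.camera_model(name); K=m["camera_matrix"]
ValueError: time passes only in moves, steps and waits
```

The pile's centre is 2 mm from the pad's, and the arm is clear of everything. I hand the job in.

```bash
python3 -c "
from workcell import workorder
print(workorder.hand_in())"
```

```text
the job is handed in; nothing more can be done
None
```

The job is handed in with no verdict returned: the end stop is locked home with the button up, three bottles stand in bays 1–3 within about 5 mm of centre and both dishes are stacked about 2 mm off the pad centre, but I viewed 16 pictures against the limit of 14.

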